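Set the size turret to 22 and seat the vial

TASK

Bring the 22 mm nest of the vial holder under its port: push the edge of the black knurled wheel round with a light fingertip, never leaning on it, until 22 stands in the little window and the wheel has clicked into place, then let go. Then stand the blue-capped vial upright in the port and press it gently past the spring balls until it is fully home on the nest's floor, and release it. Leave the two white-capped vials standing where they are.

Things in the scene. Friction and masses are not known exactly. Their poses are not given: they have to be found in the camera images.
- vial_holder: Low white vial holder fixed to the worktop, 162 x 170 x 54 mm, flat grey cover. Origin: on the turret's upright axis at worktop level; x from the front (round, with number window) to the back (port), y left, z up. Housing spans x -71 to 86 (wheel to -76), y +-85. On the axis a hub 2.5 high, 6 mm in radius stands on the cover. It holds vials by the foot while caps are undone.
- wheel_front (a point): Middle of the bare front edge of the turret's black knurled wheel: radius 76 mm, 16 to 36 mm above the worktop, bare to 60 deg either side, 5 mm beyond cover and base. A fingertip pressed radially on it carries it round by friction. Leaving a detent takes 5 N along the edge, so 7 to 11 N radial push, as the friction is; with less it slips. Over 22 N overloads it. Point fixed to the holder.
- turret (a joint): Turret angle (rad), counter-clockwise from above positive, endless. At 0 or a whole turn the 22 mm nest is under the port and 22 in the window. Spring detents every pi/4, pulling in from within 0.2 rad when let go. Numbers are nest sizes in mm: window shows 22 at 0, 20 at pi/4, 18 at pi/2, 16 at 3pi/4, 15 at pi, then 13, 12, 10. Starts at or between 20, 18 and 16.
- nest (a point): Centre of the floor of the 22 mm nest; turns with the turret, 36 mm from its axis, 36 mm above the worktop. The nest is a round bore 24.4 mm wide, 12 mm deep; three spring-loaded balls stand 2.6 mm into it, 5.5 mm above its floor. The other nests are too small for the vial.
- port (a point): Centre of the round port in the cover at the back of the holder, level with the cover's top: 54 mm above the worktop, 18 mm above the nest's floor, 36 mm behind the axis. 26.4 mm wide, with a flat steel ring 0.6 mm high round it.
- window (a point): Centre of the number window in the cover, 31 x 17 mm, black frame with a red mark at either end, 59 mm in front of the axis, level with the cover's top. The number upright in its middle is the size of the nest under the port; black digits 12 mm high on white, read from the front.
- vial_blue: Glass vial with a blue screw cap, upright, 27 g. Origin: centre of its foot, z up. Body 22.4 mm wide from 2 to 33 mm (foot edge rounded 2 mm), shoulder, cap 17 mm wide up to 50 mm. Hold the body above 20 mm: the lowest 18 mm go below the cover. It meets the spring balls 7 mm above the nest floor; about 8 N presses it past, its weight does not, then it goes home. Never press over 25 N.
- vial_white_a: The same kind of vial with a white cap, standing on the worktop; not to be moved. Origin: centre of its foot.
- vial_white_b: Another white-capped vial, standing on the worktop; not to be moved. Origin: centre of its foot.
Mind the look-alikes: they are no part of the job. What is shaped like the vial_blue but red is not meant.

How it is judged:
On the way, in this order (a step that is already met when the one before it is completed fails the run):
1. 22 stands in the window, the wheel has clicked in and is let go (horizontal distance between nest and port below 0.003 m and contact force between the fingers and vial_holder below 0.5 N), for 0.3 s.
2. the blue-capped vial stands fully home in the 22 mm nest (horizontal distance between nest and port below 0.003 m and z of vial_blue in the frame of nest below 0.002 m and horizontal distance between vial_blue and nest below 0.003 m and angle between vial_blue's own z axis and vertical below 0.12 rad), for 0.2 s.
At the end, for the whole second after the job is handed in: 22 stands in the window with the 22 mm nest within 3 mm of the port's centre; the blue-capped vial stands released and at rest in that nest, its foot within 2 mm of the nest's floor and 3 mm of its centre and upright within 0.12 rad; both white-capped vials still stand (all of step 2 and linear speed of vial_blue below 0.02 m/s and angle between each of vial_white_a, vial_white_b's own z axis and vertical below 0.2 rad); the robot touches nothing.
It fails at once if a finger pushes on the vial holder or its wheel with more than 22 N (contact force between the fingers and vial_holder above 22 N).
It fails at once if the vial is forced into the holder (all contact forces between them, spring balls included, over 45 N) (contact force between vial_blue and vial_holder above 45 N).
It fails at once if the blue-capped vial is tipped over (angle between vial_blue's own z axis and vertical above 0.6 rad).
It fails at once if a white-capped vial is knocked or moved by more than 20 mm (distance of any of vial_white_a, vial_white_b from where it was at the start of the episode above 0.02 m).
It also fails if it takes over 72 s, if anything falls off the work surface, if the arm or the gripper's body presses on something with over 40 N, if the wrist force passes 120 N, or if a joint passes its speed limit or range.

ROBOT

A 6-joint arm with a two-finger parallel gripper is mounted at the origin on a cart in front of the work surface, level with it; the furniture and walls round the work are solid. World frame = base frame: x ahead of the robot, y to its left, z up, the work surface at z = 0. Lengths are in m, angles in rad, forces in N, time in s.
With the tool pointing down it reaches from about 0.375 to 0.975 m from the base axis. Payload 3.8 kg.
Tool frame: the origin (TCP) lies at the very end of the fingers, on their centre line; the grasp point (between the pads) lies manip.hold_point_z behind it (manip.hold_point_z is the distance from the TCP to the grasp point, in m); z points along the fingers, y is the line along which they close (so a half turn about z gives the same grasp; the last joint's range is limited). The gripper opens to 88 mm and grips with 3 to 60 N. Pads are 18 mm wide; open, the fingers measure 123 mm over their backs; the gripper's body (75 mm by 187 mm) begins 45 mm behind the grasp point.
Start: joints at [1.244, 0.264, 1.604, -0, 1.274, -0.037], TCP at [0.193, 0.647, 0.199] pointing down, gripper open.
Joint ranges: [-2.63, 2.63], [-0.94, 2.18], [0.31, 2.57], [-1.31, 4.45], [0, 2.66], [-2.55, 2.55]. Speed limits (rad/s): [2.57, 2.57, 3.14, 3.14, 3.14, 3.14].

INTERFACE

Orientations are given as a unit quaternion [w, x, y, z].
In Python, from bench import manip gives the robot as it stands. The module is installed in compiled form; this text tells all that it offers.
- The arm moves only by the tool servo_tool, never from a script. Its argument "series" is a list of rows, each a list of 3 entries, a list of its own where there are three numbers: the closure, from -1 (fully open) to 1 (shut), then the shift along the tool's x, y, z in cm, then the turn, a rotation vector about the tool's x, y, z in rad. A call has 1 to 5 rows; each row is the pose to reach, as a shift and turn from the pose commanded when the call began, along the tool's axes at that moment; what a row does not reach only later rows make up. A row lasts 1/10 s, in which the tool goes at most 50 mm and 8.59 degrees, less where a joint would pass 70% of its speed; a pose out of reach is approached as far as the arm can. A call with a gripper value outside its range is refused whole. The fingers move at their own pace and stop on an object; the grip force is fixed at half the most. Time passes only in rows, so rows that repeat a pose let the fingers close. It gives the time, the measured TCP pose, the force, the opening and the grip force at its end, in the units of the state.
- manip.get_obs(): the state, without advancing time (a new reading comes with each control period).
- manip.grab_frame(name): name is "scene" or "top" or "wrist"; returns a dict with "pixels" (420x560x3 uint8, blue, green, red), "camera_matrix" (3x3 intrinsics, pixels), "rvec" (rotation vector, rad) and "tvec" (3), from world to camera coordinates, as OpenCV has them; the wrist camera has in their place "T_tool_cam" (4x4, takes a point from camera to tool coordinates, whose origin is the TCP and whose axes are the flange's). Camera axes: x right, y down, z forward; pixel columns grow to the right and rows downward; lengths in m; the calibration is good to about 2 mm. A picture is of the moment at which its call begins: read the wrist's pose just before it. There is no depth.
- manip.close_job(): hands the job in; it is judged then, once.
The state is a dict: "t": time; "qpos": joint angles; "joint_vel": joint speeds; "joint_torque": joint torques, N m; "tcp_pos": TCP position; "tool_rot": TCP orientation; "force": force on the tool from outside, world axes, zero at the start; "torque": the same for the moment, N m; "opening": finger opening in m; "grasp_force": force on a finger pad.
Only numpy, scipy, OpenCV 4.12 (cv2) and the standard library are available. Lean on these libraries where they do the work, as an engineer would, in place of code of your own. Each camera call takes 0.05 s, during which the arm holds its last target. There are 200 camera calls.

## Working session

There is one attempt and no reset: what is moved stays moved. The work goes in short steps, Python scripts to look and compute and a tool call to move; the robot and the scene stay as the last step left them, time stands still between calls to the robot, and variables do not carry over. Pictures are saved under pics/ and viewed, at most 10 in all, crops included, and the job is handed in when it is done.

Besides the shell and the picture viewer there is one more tool, called after "Call:" by a JSON object that holds its "name" and its "arguments". servo_tool: Moves the arm, as the interface text tells. Its arguments: {"type":"object","properties":{"series":{"type":"array"}},"required":["series"]}

```bash
mkdir -p pics; python3 - <<'E'
from bench import manip
import cv2,numpy as np
o=manip.get_obs();print({k:np.round(v,4).tolist() for k,v in o.items()},manip.hold_point_z)
for n in("scene","top"):
    f=manip.grab_frame(n);cv2.imwrite(f"pics/{n}0.png",f["pixels"]);print(n,f["camera_matrix"].tolist(),np.ravel(f["rvec"]),np.ravel(f["tvec"]))
f=manip.grab_frame("wrist");print(f["T_tool_cam"],f["camera_matrix"])
a=cv2.imread("pics/top0.png");cv2.imwrite("pics/w0.png",f["pixels"])
E
```

```text
{'t': 0.0, 'qpos': [1.2441, 0.2648, 1.6053, -0.0, 1.2737, -0.0369], 'joint_vel': [-0.0016, 0.0011, 0.0009, -0.0008, 0.0025, 0.0014], 'joint_torque': [0.0004, -50.2095, -35.6878, 0.073, 0.029, -0.0002], 'tcp_pos': [0.1926, 0.6461, 0.1977], 'tool_rot': [-0.0002, 0.1444, 0.9895, -0.0011], 'force': [0.0496, 0.8907, -0.0662], 'torque': [-0.0018, -0.0286, 0.0101], 'grasp_force': 0.0, 'opening': 0.088} 0.0187
scene [[420.85096025425406, 0.0, 277.2988704704329], [0.0, 420.85096025425406, 210.71810915593616], [0.0, 0.0, 1.0]] [ 2.06696567 -1.17452761  0.51346184] [-0.29391479  0.35760517  0.71476353]
top [[493.9096191376498, 0.0, 285.19725189044345], [0.0, 493.9096191376498, 210.656926569743], [0.0, 0.0, 1.0]] [ 2.063457   -2.13707085  0.24250992] [0.00491066 0.55034259 1.24062947]
[[ 1.43181167e-04 -9.48818734e-01 -3.15821134e-01  8.37144677e-02]
 [ 9.99999990e-01  1.41303116e-04  2.88458261e-05  6.93991707e-04]
 [ 1.72570501e-05 -3.15821135e-01  9.48818745e-01 -1.87015732e-01]
 [ 0.00000000e+00  0.00000000e+00  0.00000000e+00  1.00000000e+00]] [[352.2060877    0.         279.1321723 ]
 [  0.         352.2060877  211.36624815]
 [  0.           0.           1.        ]]
```

View pics/top0.png

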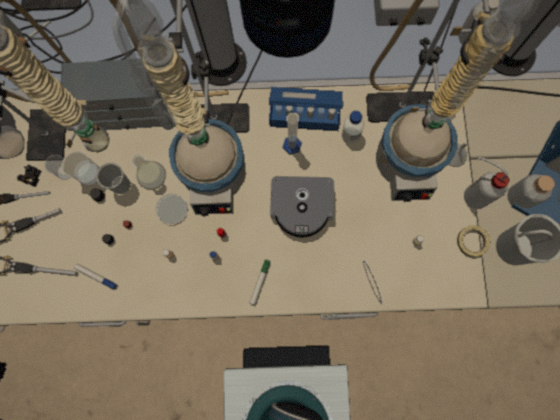

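View pics/scene0.png

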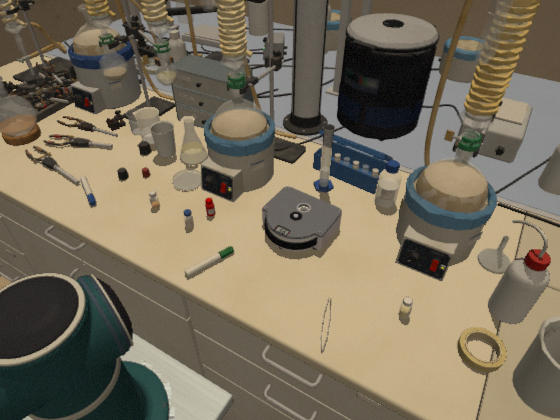

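Top view: holder around (302,205), window (302,229), port (302,194); blue vial near (214,255), red one (221,232), whites near (167,254) and (419,241). Next, an enlarged crop and rough positions.

```bash
cat > h.py <<'E'
from bench import manip
import cv2,numpy as np
from scipy.spatial.transform import Rotation as R
def cam(n):
    o=manip.get_obs();f=manip.grab_frame(n);K=f["camera_matrix"]
    if n=="wrist":
        q=o["tool_rot"];T=np.eye(4);T[:3,:3]=R.from_quat([q[1],q[2],q[3],q[0]]).as_matrix();T[:3,3]=o["tcp_pos"]
        M=T@f["T_tool_cam"];Rc=M[:3,:3];c=M[:3,3]
    else:
        Rc=cv2.Rodrigues(f["rvec"])[0].T;c=-Rc@np.ravel(f["tvec"])
    return f["pixels"],(K,Rc,c)
def px2w(C,uv,z):
    K,Rc,c=C;d=Rc@np.linalg.inv(K)@np.array([*uv,1.]);return (c+d*(z-c[2])/d[2]).round(4)
def w2px(C,p):
    K,Rc,c=C;x=K@Rc.T@(np.array(p)-c);return (x[:2]/x[2]).round(1)
E
python3 - <<'E'
from h import *
im,C=cam("top")
for n,uv,z in[("hub",(302,208),.056),("window",(302,229),.054),("port",(302,194),.054),("blue",(214,255),.05),("red",(221,232),.05),("wa",(167,254),.05),("wb",(419,241),.05)]:print(n,px2w(C,uv,z))
print(C[2],w2px(C,(0,0,0)),w2px(C,(.193,.647,.2)))
a=cv2.resize(im[165:275,150:350],None,fx=4,fy=4,interpolation=cv2.INTER_CUBIC);cv2.imwrite("pics/c1.png",a)
E
```

```text
hub [ 0.5575 -0.0593  0.056 ]
window [ 0.5011 -0.057   0.054 ]
port [ 0.5966 -0.061   0.054 ]
blue [0.4409 0.1757 0.05  ]
red [0.5014 0.1571 0.05  ]
wa [0.4479 0.2986 0.05  ]
wb [ 0.459 -0.363  0.05 ]
[ 0.25433221 -0.00796195  1.33315952] [287.2 429.8] [ -9.8 365. ]
```

View pics/c1.png

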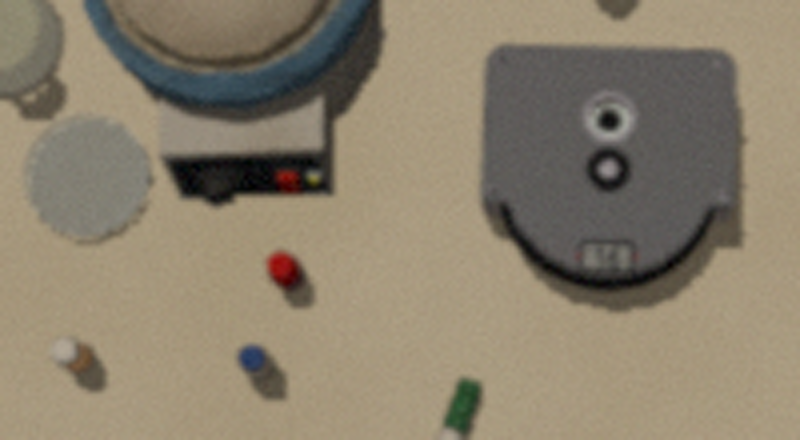

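Holder axis is near (0.557,-0.059). I'll move over it with the fingers closed for a good wrist look.

Call:
{"name": "servo_tool", "arguments": {"series": [[1, [-3, -3.9, 0], [0, 0, 0]], [1, [-6.1, -7.9, 0], [0, 0, 0]], [1, [-9.2, -11.8, 0], [0, 0, 0]], [1, [-12.3, -15.8, 0], [0, 0, 0]], [1, [-15.4, -19.7, 0], [0, 0, 0]]]}}

```text
t: 0.7
tcp_pos: [0.284, 0.4129, 0.1988]
tool_rot: [0.0, 0.144, 0.99, -0.0]
force: [0.4, -0.7, 0.9]
opening: 0.05
grasp_force: 0.0
```

Call:
{"name": "servo_tool", "arguments": {"series": [[1, [-3, -3.9, 0], [0, 0, 0]], [1, [-6.1, -7.9, 0], [0, 0, 0]], [1, [-9.2, -11.8, 0], [0, 0, 0]], [1, [-12.3, -15.8, 0], [0, 0, 0]], [1, [-15.4, -19.7, 0], [0, 0, 0]]]}}

```text
t: 1.2
tcp_pos: [0.3749, 0.181, 0.1991]
tool_rot: [0.0, 0.144, 0.99, 0.0]
force: [1.4, 0.5, -0.3]
opening: 0.0104
grasp_force: 0.0
```

Call:
{"name": "servo_tool", "arguments": {"series": [[1, [-3, -3.9, 0], [0, 0, -0.05]], [1, [-6.1, -7.9, 0], [0, 0, -0.1]], [1, [-9.2, -11.8, 0], [0, 0, -0.15]], [1, [-12.3, -15.8, 0], [0, 0, -0.2]], [1, [-15.4, -19.7, 0], [0, 0, -0.25]]]}}

```text
t: 1.7
tcp_pos: [0.4661, -0.0513, 0.1992]
tool_rot: [0.0, 0.019, 1.0, 0.0]
force: [0.9, 0.9, 0.9]
opening: 0.0005
grasp_force: 0.0
```

```bash
python3 - <<'E'
from h import *
o=manip.get_obs();print(o["t"],o["tcp_pos"],o["tool_rot"],o["opening"],o["qpos"],o["force"])
im,C=cam("wrist");cv2.imwrite("pics/w1.png",im);np.savez("w1.npz",K=C[0],R=C[1],c=C[2])
E
```

```text
1.7 [ 0.46605829 -0.0513023   0.19922729] [4.31530341e-04 1.91260491e-02 9.99816985e-01 6.26070855e-05] 0.0004750803819636953 [-1.62967588e-01 -1.35100883e-01  2.02682258e+00  2.61032602e-04
  1.24903477e+00 -1.69559193e+00] [0.89678064 0.9106869  0.89922872]
```

View pics/w1.png

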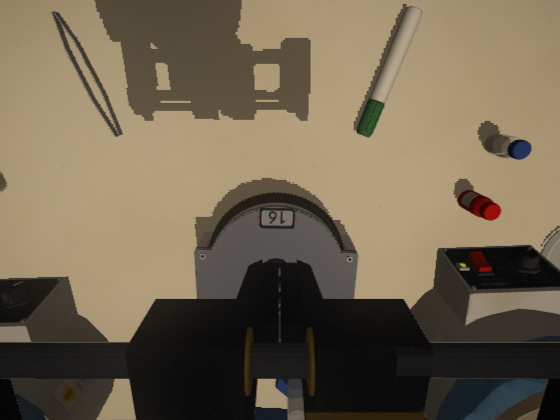

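Window shows 16 (upside down in the image) at (277,217); cover screws at (202,257) and (349,259); wheel rim top at (276,195). The turret therefore needs −135°, so the front edge goes toward +y. Now the exact pose.

```bash
python3 - <<'E'
from h import *
d=np.load("w1.npz");C=(d["K"],d["R"],d["c"])
s=px2w(C,(202,257),.054),px2w(C,(349,259),.054);print(s,px2w(C,(277,217),.054),px2w(C,(514,149),.05))
g=cv2.cvtColor(cv2.imread("pics/w1.png"),cv2.COLOR_BGR2GRAY)
# fine crop of front + top camera crop
a=cv2.resize(cv2.imread("pics/w1.png")[180:275,190:370],None,fx=4,fy=4,interpolation=cv2.INTER_CUBIC);cv2.imwrite("pics/c2.png",a)
E
```

```text
(array([ 0.5402, -0.1333,  0.054 ]), array([0.5483, 0.0194, 0.054 ])) [ 0.4992 -0.0536  0.054 ] [0.4407 0.1741 0.05  ]
```

View pics/c2.png

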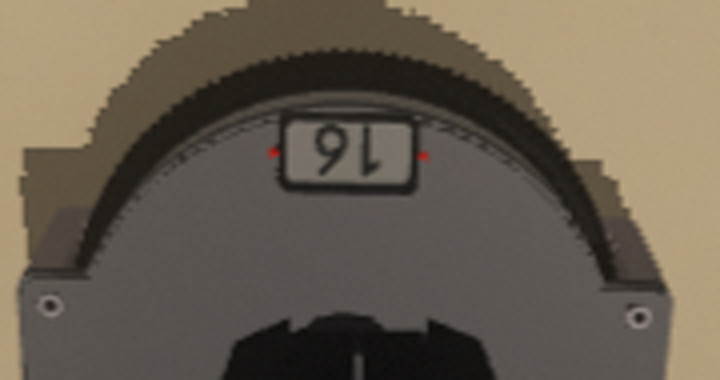

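```bash
python3 - <<'E'
from h import *
d=np.load("w1.npz");C=(d["K"],d["R"],d["c"])
a,b=px2w(C,(202.5,256.25),.054),px2w(C,(349.75,259.25),.054);w=px2w(C,(277.25,218.75),.054)
m=(a+b)/2;print(a,b,w,m)
v=b-a;yaw=np.arctan2(-v[0],v[1]);u=np.array([np.cos(yaw),np.sin(yaw)]);ax=w[:2]+.059*u
print("yaw screws",yaw,"win->mid",m[:2]-w[:2],"axis",ax,"front",ax-.076*u)
# top-camera estimates
im,T=cam("top");print([px2w(T,p,z) for p,z in (((302,207.5),.0565),((301.75,229.25),.054),((302.25,194.5),.054))])
E
```

```text
[ 0.5394 -0.1327  0.054 ] [0.5487 0.0202 0.054 ] [ 0.501  -0.0535  0.054 ] [ 0.54405 -0.05625  0.054  ]
yaw screws -0.06074922650025185 win->mid [ 0.04305 -0.00275] axis [ 0.55989116 -0.057082  ] front [ 0.48403136 -0.0524679 ]
[array([ 0.5588, -0.0593,  0.0565]), array([ 0.5005, -0.0563,  0.054 ]), array([ 0.5951, -0.0616,  0.054 ])]
```

```bash
cat >> h.py <<'E'
AX=np.array([.5594,-.058]);YAW=-.055
def state():
    o=manip.get_obs();q=o["tool_rot"];M=R.from_quat([q[1],q[2],q[3],q[0]]).as_matrix();return o,M
def rel(p,yaw,p0=None,M=None):
    "shift (cm) and rotvec in tool axes to reach world p with tool -x at yaw, tool down"
    o,M0=state();M=M0 if M is None else M;p0=o["tcp_pos"] if p0 is None else p0
    G=np.array([[-np.cos(yaw),np.sin(yaw),0],[-np.sin(yaw),-np.cos(yaw),0],[0,0,-1.]]);G[:,1]=np.cross(G[:,2],G[:,0])
    return (M.T@(np.array(p)-p0)*100).round(2).tolist(),R.from_matrix(M.T@G).as_rotvec().round(3).tolist(),G
def rim(a,r,z):
    t=np.pi+YAW+a;return np.array([AX[0]+r*np.cos(t),AX[1]+r*np.sin(t),z])
E
python3 - <<'E'
from h import *
p=rim(.65,.099,.1);s=rel(p,YAW+.65);print(p,s[:2])
o,M=state();print(state()[0]["force"])
E
```

```text
[ 0.4774133  -0.11349037  0.1       ] ([-1.27, -5.84, 9.93], [-0.002, 0.0, -0.64])
[-0.20573178  1.87913424  0.51671885]
```

Call:
{"name": "servo_tool", "arguments": {"series": [[1, [-0.3, -1.2, 2], [0, 0, -0.13]], [1, [-0.6, -2.4, 4], [0, 0, -0.26]], [1, [-0.9, -3.6, 6], [0, 0, -0.39]], [1, [-1.1, -4.7, 8], [0, 0, -0.52]], [1, [-1.3, -5.8, 9.9], [0, 0, -0.64]]]}}

```text
t: 2.3
tcp_pos: [0.4761, -0.1072, 0.099]
tool_rot: [-0.0, -0.298, 0.955, 0.0]
force: [-0.0, 0.4, 0.2]
opening: 0.0006
grasp_force: 0.0
```

Call:
{"name": "servo_tool", "arguments": {"series": [[1, [0, 0, 2.5], [0, 0, 0]], [1, [0, 0, 5], [0, 0, 0]], [1, [0, 0, 7], [0, 0, 0]], [1, [0, 0, 8.1], [0, 0, 0]], [1, [0, 0, 8.1], [0, 0, 0]]]}}

```text
t: 2.8
tcp_pos: [0.4747, -0.1066, 0.0174]
tool_rot: [-0.002, -0.296, 0.955, 0.001]
force: [-0.6, -0.4, 0.0]
opening: 0.0007
grasp_force: 0.0
```

Call:
{"name": "servo_tool", "arguments": {"series": [[1, [-0.3, 0, 0], [0, 0, 0]], [1, [-0.6, 0, 0], [0, 0, 0]], [1, [-0.9, 0, 0], [0, 0, 0]], [1, [-0.9, 0, 0], [0, 0, 0]]]}}

```text
t: 3.2
tcp_pos: [0.4852, -0.1025, 0.02]
tool_rot: [0.001, -0.296, 0.955, -0.001]
force: [0.2, 0.4, 0.5]
opening: 0.0008
grasp_force: 0.0
```

Call:
{"name": "servo_tool", "arguments": {"series": [[1, [-0.05, -0.5, 0], [0, 0, 0]], [1, [-0.1, -0.5, 0], [0, 0, 0]], [1, [-0.1, -0.5, 0], [0, 0, 0]]]}}

```text
t: 3.5
tcp_pos: [0.4877, -0.1063, 0.0191]
tool_rot: [0.0, -0.295, 0.955, -0.0]
force: [0.1, 0.2, 0.4]
opening: 0.0006
grasp_force: 0.0
```

Call:
{"name": "servo_tool", "arguments": {"series": [[1, [-0.1, 0, 0], [0, 0, 0]], [1, [-0.1, 0, 0], [0, 0, 0]]]}}

```text
t: 3.7
tcp_pos: [0.4883, -0.1055, 0.019]
tool_rot: [-0.0, -0.296, 0.955, 0.0]
force: [0.2, 0.3, -0.5]
opening: 0.0008
grasp_force: 0.0
```

Call:
{"name": "servo_tool", "arguments": {"series": [[1, [-0.1, 0, 0], [0, 0, 0]], [1, [-0.1, 0, 0], [0, 0, 0]]]}}

```text
t: 3.9
tcp_pos: [0.4892, -0.1049, 0.019]
tool_rot: [-0.0, -0.296, 0.955, 0.0]
force: [-0.6, -0.1, -0.5]
opening: 0.0005
grasp_force: 0.0
```

Call:
{"name": "servo_tool", "arguments": {"series": [[1, [-0.1, 0, 0], [0, 0, 0]], [1, [-0.1, 0, 0], [0, 0, 0]]]}}

```text
t: 4.1
tcp_pos: [0.4901, -0.1043, 0.019]
tool_rot: [0.0, -0.296, 0.955, -0.0]
force: [0.1, -0.6, 0.5]
opening: 0.0006
grasp_force: 0.0
```

Call:
{"name": "servo_tool", "arguments": {"series": [[1, [-0.1, 0, 0], [0, 0, 0]], [1, [-0.1, 0, 0], [0, 0, 0]]]}}

```text
t: 4.3
tcp_pos: [0.491, -0.1038, 0.0191]
tool_rot: [0.0, -0.296, 0.955, -0.0]
force: [-0.1, -0.4, 0.1]
opening: 0.0007
grasp_force: 0.0
```

Call:
{"name": "servo_tool", "arguments": {"series": [[1, [-0.1, 0, 0], [0, 0, 0]], [1, [-0.1, 0, 0], [0, 0, 0]]]}}

```text
t: 4.5
tcp_pos: [0.4918, -0.1033, 0.0191]
tool_rot: [0.0, -0.296, 0.955, -0.0]
force: [0.9, 0.1, 0.4]
opening: 0.0003
grasp_force: 0.0
```

Call:
{"name": "servo_tool", "arguments": {"series": [[1, [-0.1, 0, 0], [0, 0, 0]], [1, [-0.1, 0, 0], [0, 0, 0]]]}}

```text
t: 4.7
tcp_pos: [0.4926, -0.1027, 0.019]
tool_rot: [0.0, -0.296, 0.955, -0.0]
force: [-0.1, -0.3, -0.5]
opening: 0.0006
grasp_force: 0.0
```

Call:
{"name": "servo_tool", "arguments": {"series": [[1, [-0.1, 0, 0], [0, 0, 0]], [1, [-0.1, 0, 0], [0, 0, 0]]]}}

```text
t: 4.9
tcp_pos: [0.4935, -0.1021, 0.0191]
tool_rot: [0.0, -0.296, 0.955, -0.0]
force: [0.1, -0.5, -0.3]
opening: 0.0005
grasp_force: 0.0
```

```bash
python3 - <<'E'
from h import *
o,M=state();print(o["force"],o["tcp_pos"])
im,C=cam("wrist");im2,_=cam("scene")
cv2.imwrite("pics/w2.png",im)
E
```

```text
[ 0.09169813 -0.46988954 -0.32810335] [ 0.49347725 -0.10213986  0.01905931]
```

View pics/w2.png

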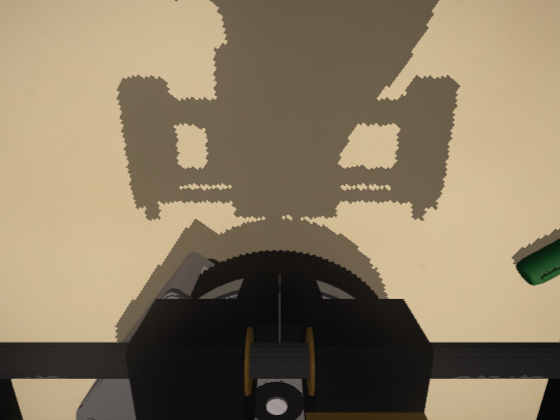

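```bash
python3 - <<'E'
from h import *
im,C=cam("wrist");o,M=state()
print("hub",w2px(C,[*AX,.0565]),"rim",w2px(C,rim(.656,.076,.036)),w2px(C,rim(.656,.076,.016)),"tcp",w2px(C,o["tcp_pos"]),[ (x,w2px(C,o["tcp_pos"]+M@np.array([x,0,z])).tolist()) for x in(-.009,.009) for z in (0,-.03,-.06)],C[2])
a=cv2.resize(im[200:420,160:400],None,fx=2.6,fy=2.6,interpolation=cv2.INTER_CUBIC);a=np.clip(a.astype(float)*3,0,255).astype(np.uint8);cv2.imwrite("pics/c3.png",a)
E
```

```text
hub [274.8 405.8] rim [274.6 263.7] [275.  248.2] tcp [276.6 244.8] [(-0.009, [276.6, 258.9]), (-0.009, [276.3, 285.3]), (-0.009, [275.7, 321.7]), (0.009, [276.6, 230.3]), (0.009, [276.2, 252.8]), (0.009, [275.6, 284.3])] [ 0.4243092  -0.14770306  0.20602495]
```

View pics/c3.png

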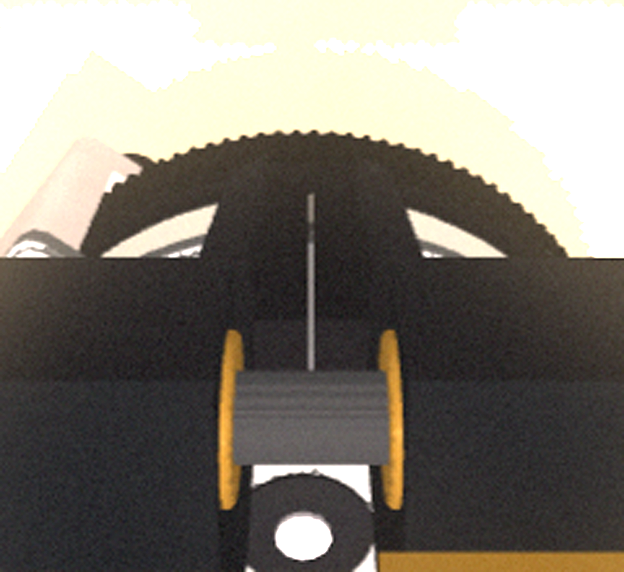

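```bash
python3 - <<'E'
from h import *
im=cv2.imread("pics/w2.png")
a=cv2.resize(im[225:320,220:340],None,fx=6,fy=6,interpolation=cv2.INTER_CUBIC)
a=cv2.GaussianBlur(a,(0,0),3).astype(float);a=np.clip((a-10)*6,0,255).astype(np.uint8);cv2.imwrite("pics/c4.png",a)
E
```

```text
(no output)
```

View pics/c4.png

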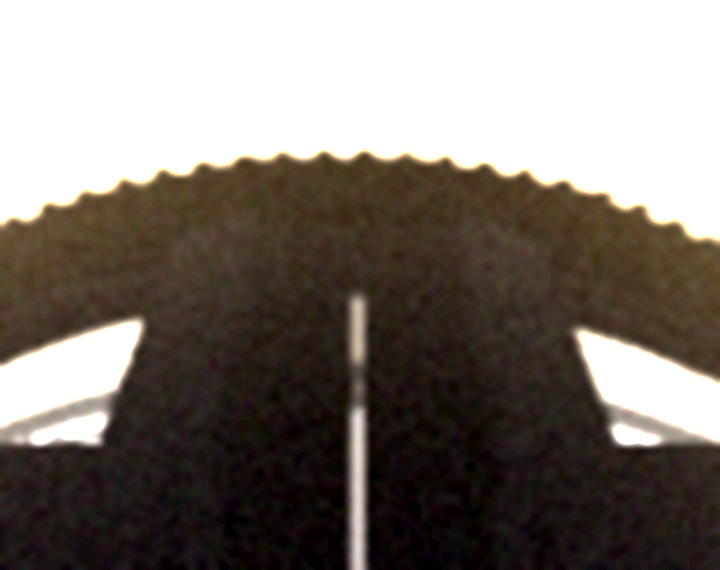

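The wrist view shows the fingertip in line with the wheel but not yet touching, so I'll keep creeping in.

Call:
{"name": "servo_tool", "arguments": {"series": [[1, [-0.1, 0, 0], [0, 0, 0]], [1, [-0.1, 0, 0], [0, 0, 0]]]}}

```text
t: 5.25
tcp_pos: [0.4943, -0.1016, 0.019]
tool_rot: [0.0, -0.296, 0.955, -0.0]
force: [0.2, -0.0, 0.6]
opening: 0.0007
grasp_force: 0.0
```

Call:
{"name": "servo_tool", "arguments": {"series": [[1, [-0.1, 0, 0], [0, 0, 0]], [1, [-0.1, 0, 0], [0, 0, 0]]]}}

```text
t: 5.45
tcp_pos: [0.4951, -0.101, 0.019]
tool_rot: [0.0, -0.296, 0.955, -0.0]
force: [0.3, 0.5, 1.5]
opening: 0.0007
grasp_force: 0.0
```

Call:
{"name": "servo_tool", "arguments": {"series": [[1, [-0.05, 0, 0], [0, 0, 0]], [1, [-0.05, 0, 0], [0, 0, 0]]]}}

```text
t: 5.65
tcp_pos: [0.4954, -0.1007, 0.019]
tool_rot: [0.0, -0.296, 0.955, -0.0]
force: [0.3, 0.9, -0.1]
opening: -0.0
grasp_force: 0.0
```

Call:
{"name": "servo_tool", "arguments": {"series": [[1, [-0.05, 0, 0], [0, 0, 0]], [1, [-0.05, 0, 0], [0, 0, 0]]]}}

```text
t: 5.85
tcp_pos: [0.4959, -0.1005, 0.019]
tool_rot: [0.0, -0.296, 0.955, -0.0]
force: [0.1, 0.4, 0.2]
opening: 0.0004
grasp_force: 0.0
```

Call:
{"name": "servo_tool", "arguments": {"series": [[1, [-0.05, 0, 0], [0, 0, 0]], [1, [-0.05, 0, 0], [0, 0, 0]]]}}

```text
t: 6.05
tcp_pos: [0.4963, -0.1002, 0.019]
tool_rot: [0.0, -0.296, 0.955, -0.0]
force: [0.3, -0.3, 0.8]
opening: 0.0007
grasp_force: 0.0
```

No contact although the reported TCP is already at the rim radius. I'll look from the fixed cameras, as a mosaic.

```bash
python3 - <<'E'
from h import *
a,C=cam("scene");b,T=cam("top");o,M=state()
print(w2px(C,o["tcp_pos"]),w2px(C,[.5594,-.058,.0565]),w2px(T,o["tcp_pos"]),o["tcp_pos"])
u,v=w2px(C,o["tcp_pos"]).astype(int);A=cv2.resize(a[max(0,v-70):v+30,u-55:u+78],None,fx=6,fy=6,interpolation=cv2.INTER_CUBIC)
A=np.clip(255*(A/255.)**.55,0,255).astype(np.uint8);cv2.circle(A,(55*6,70*6),4,(0,0,255),1)
print(A.shape);cv2.imwrite("pics/c5.png",A[:600,:798])
E
```

```text
[297.1 248.9] [294.9 214.7] [317.7 232.7] [ 0.49620433 -0.10017032  0.01899045]
(600, 798, 3)
```

View pics/c5.png

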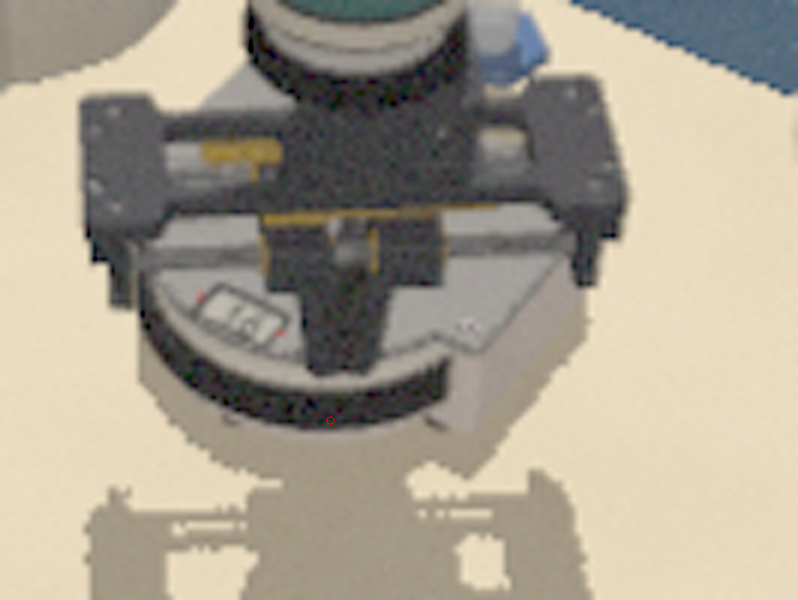

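The fingers visibly end around the cover's level, ahead of the red mark for the reported TCP. Triangulating the real tip edge from both cameras.

```bash
python3 - <<'E'
from h import *
from scipy.optimize import least_squares
_,W=cam("wrist");_,C=cam("scene");o,M=state()
P=lambda t:o["tcp_pos"]+M@np.array([t[0],t[1],t[2]])
for name,ws,ss in(("front-bottom edge mid",(279.5,262),(298.7,240.3)),("if scene lower",(279.5,262),(298.7,242))):
    f=lambda t:np.r_[w2px(W,P(t))-ws,(w2px(C,P(t))-ss)]
    r=least_squares(f,[0,0,-.02],diff_step=1e-2,x_scale=.01);print(name,r.x,r.fun,P(r.x))
for t in([.009,0,-.038],[0,0,-.02],[-.009,0,-.003],[.009,0,-.03],[.005,0,-.03]):print(t,w2px(W,P(t)),w2px(C,P(t)))
E
```

```text
front-bottom edge mid [ 0.          0.         -0.02203125] [-3.3  0.2 -1.3  2.1] [ 0.49620699 -0.10017553  0.04105078]
if scene lower [ 0.       0.      -0.02125] [-3.2 -0.5 -1.3  0.7] [ 0.49620697 -0.10017554  0.04026953]
[0.009, 0, -0.038] [275.9 260.2] [298.1 240.5]
[0, 0, -0.02] [276.3 260.4] [297.4 243. ]
[-0.009, 0, -0.003] [276.5 261.3] [296.8 245.2]
[0.009, 0, -0.03] [276.1 252.9] [297.9 243. ]
[0.005, 0, -0.03] [276.1 260.3] [297.8 241.7]
```

Both views and the lack of contact say the fingertips end roughly 38 mm short of the reported TCP. I'll back off and touch the bare worktop gently to measure the real finger end.

Call:
{"name": "servo_tool", "arguments": {"series": [[1, [2, 0, 0], [0, 0, 0]], [1, [5, 0, 0], [0, 0, 0]], [1, [5, 0, 1], [0, 0, 0]], [1, [5, 0, 1.6], [0, 0, 0]], [1, [5, 0, 1.6], [0, 0, 0]]]}}

```text
t: 6.75
tcp_pos: [0.4546, -0.128, 0.002]
tool_rot: [-0.001, -0.296, 0.955, 0.001]
force: [-0.4, 0.4, -0.1]
opening: 0.0003
grasp_force: 0.0
```

Call:
{"name": "servo_tool", "arguments": {"series": [[1, [0, 0, 0.3], [0, 0, 0]], [1, [0, 0, 0.6], [0, 0, 0]], [1, [0, 0, 0.6], [0, 0, 0]]]}}

```text
t: 7.05
tcp_pos: [0.455, -0.1281, -0.0034]
tool_rot: [-0.0, -0.296, 0.955, 0.0]
force: [-0.7, -0.2, 0.0]
opening: 0.0008
grasp_force: 0.0
```

Call:
{"name": "servo_tool", "arguments": {"series": [[1, [0, 0, 0.4], [0, 0, 0]], [1, [0, 0, 0.8], [0, 0, 0]], [1, [0, 0, 1.2], [0, 0, 0]], [1, [0, 0, 1.2], [0, 0, 0]]]}}

```text
t: 7.45
tcp_pos: [0.4542, -0.1282, -0.0157]
tool_rot: [-0.001, -0.296, 0.955, 0.0]
force: [0.3, 0.1, -0.1]
opening: 0.0004
grasp_force: 0.0
```

Call:
{"name": "servo_tool", "arguments": {"series": [[1, [0, 0, 0.2], [0, 0, 0]], [1, [0, 0, 0.4], [0, 0, 0]], [1, [0, 0, 0.4], [0, 0, 0]]]}}

```text
t: 7.75
tcp_pos: [0.4547, -0.1284, -0.0192]
tool_rot: [-0.0, -0.296, 0.955, 0.0]
force: [-1.0, 0.4, 0.3]
opening: 0.0007
grasp_force: 0.0
```

Call:
{"name": "servo_tool", "arguments": {"series": [[1, [0, 0, 0.2], [0, 0, 0]], [1, [0, 0, 0.4], [0, 0, 0]], [1, [0, 0, 0.4], [0, 0, 0]]]}}

```text
t: 8.05
tcp_pos: [0.4547, -0.1283, -0.0233]
tool_rot: [-0.0, -0.296, 0.955, 0.0]
force: [0.1, 1.6, 0.1]
opening: 0.0007
grasp_force: 0.0
```

Call:
{"name": "servo_tool", "arguments": {"series": [[1, [0, 0, 0.2], [0, 0, 0]], [1, [0, 0, 0.4], [0, 0, 0]], [1, [0, 0, 0.4], [0, 0, 0]]]}}

```text
t: 8.35
tcp_pos: [0.4546, -0.1283, -0.0273]
tool_rot: [-0.0, -0.296, 0.955, 0.0]
force: [0.1, -0.5, 0.6]
opening: 0.0006
grasp_force: 0.0
```

Call:
{"name": "servo_tool", "arguments": {"series": [[1, [0, 0, 0.2], [0, 0, 0]], [1, [0, 0, 0.4], [0, 0, 0]], [1, [0, 0, 0.4], [0, 0, 0]]]}}

```text
t: 8.65
tcp_pos: [0.4546, -0.1283, -0.0313]
tool_rot: [-0.0, -0.296, 0.955, 0.0]
force: [0.1, -0.4, -0.3]
opening: 0.0001
grasp_force: 0.0
```

Call:
{"name": "servo_tool", "arguments": {"series": [[1, [0, 0, 0.1], [0, 0, 0]], [1, [0, 0, 0.2], [0, 0, 0]], [1, [0, 0, 0.2], [0, 0, 0]]]}}

```text
t: 8.95
tcp_pos: [0.4548, -0.1284, -0.0331]
tool_rot: [-0.0, -0.296, 0.955, 0.0]
force: [0.6, 0.4, -0.7]
opening: 0.0006
grasp_force: 0.0
```

Call:
{"name": "servo_tool", "arguments": {"series": [[1, [0, 0, 0.1], [0, 0, 0]], [1, [0, 0, 0.1], [0, 0, 0]]]}}

```text
t: 9.15
tcp_pos: [0.4549, -0.1284, -0.0341]
tool_rot: [-0.0, -0.296, 0.955, 0.0]
force: [0.1, 0.1, 0.9]
opening: 0.0004
grasp_force: 0.0
```

Call:
{"name": "servo_tool", "arguments": {"series": [[1, [0, 0, 0.1], [0, 0, 0]], [1, [0, 0, 0.2], [0, 0, 0]], [1, [0, 0, 0.2], [0, 0, 0]]]}}

```text
t: 9.45
tcp_pos: [0.4548, -0.1284, -0.0361]
tool_rot: [-0.0, -0.296, 0.955, 0.0]
force: [0.5, 0.3, -0.1]
opening: 0.0004
grasp_force: 0.0
```

Call:
{"name": "servo_tool", "arguments": {"series": [[1, [0, 0, 0.1], [0, 0, 0]], [1, [0, 0, 0.1], [0, 0, 0]]]}}

```text
t: 9.65
tcp_pos: [0.4549, -0.1284, -0.0371]
tool_rot: [-0.0, -0.296, 0.955, 0.0]
force: [-0.4, 0.1, -0.2]
opening: 0.0003
grasp_force: 0.0
```

Call:
{"name": "servo_tool", "arguments": {"series": [[1, [0, 0, 0.1], [0, 0, 0]], [1, [0, 0, 0.1], [0, 0, 0]]]}}

```text
t: 9.85
tcp_pos: [0.4548, -0.1284, -0.0381]
tool_rot: [-0.0, -0.296, 0.955, 0.0]
force: [-0.6, -0.7, -0.2]
opening: 0.0005
grasp_force: 0.0
```

Call:
{"name": "servo_tool", "arguments": {"series": [[1, [0, 0, 0.1], [0, 0, 0]], [1, [0, 0, 0.1], [0, 0, 0]]]}}

```text
t: 10.05
tcp_pos: [0.4548, -0.1284, -0.0391]
tool_rot: [-0.0, -0.296, 0.955, 0.0]
force: [0.3, 1.1, -0.6]
opening: 0.0001
grasp_force: 0.0
```

Call:
{"name": "servo_tool", "arguments": {"series": [[1, [0, 0, 0.1], [0, 0, 0]], [1, [0, 0, 0.1], [0, 0, 0]]]}}

```text
t: 10.25
tcp_pos: [0.4549, -0.1284, -0.0393]
tool_rot: [-0.0, -0.296, 0.955, 0.0]
force: [-2.2, 0.2, 7.1]
opening: 0.0004
grasp_force: 3.6
```

Call:
{"name": "servo_tool", "arguments": {"series": [[1, [0, 0, 0.1], [0, 0, 0]], [1, [0, 0, 0.1], [0, 0, 0]]]}}

```text
t: 10.45
tcp_pos: [0.455, -0.1284, -0.0393]
tool_rot: [-0.0, -0.296, 0.955, 0.0]
force: [-6.3, 2.6, 17.4]
opening: 0.0003
grasp_force: 8.5
```

Call:
{"name": "servo_tool", "arguments": {"series": [[1, [0, 0, 0.1], [0, 0, 0]], [1, [0, 0, 0.1], [0, 0, 0]]]}}

```text
t: 10.65
tcp_pos: [0.455, -0.1284, -0.0394]
tool_rot: [-0.001, -0.296, 0.955, 0.0]
force: [-10.4, 2.9, 26.7]
opening: 0.0007
grasp_force: 13.3
```

Worktop contact at reported z = −0.039 with about 10 N/mm, so the real tip is 39 mm behind the reported TCP. Raising to wheel height and approaching.

Call:
{"name": "servo_tool", "arguments": {"series": [[1, [0, 0, -1.2], [0, 0, 0]], [1, [0, 0, -2.1], [0, 0, 0]], [1, [-1.5, 0, -2.1], [0, 0, 0]], [1, [-3.8, 0, -2.1], [0, 0, 0]], [1, [-3.8, 0, -2.1], [0, 0, 0]]]}}

```text
t: 11.15
tcp_pos: [0.4875, -0.1062, -0.0213]
tool_rot: [-0.0, -0.296, 0.955, -0.0]
force: [0.1, 0.5, 0.9]
opening: 0.0004
grasp_force: 0.0
```

Call:
{"name": "servo_tool", "arguments": {"series": [[1, [-0.1, 0, 0], [0, 0, 0]], [1, [-0.1, 0, 0], [0, 0, 0]]]}}

```text
t: 11.35
tcp_pos: [0.4874, -0.106, -0.0214]
tool_rot: [0.0, -0.296, 0.955, 0.0]
force: [0.3, -1.3, 0.3]
opening: 0.0005
grasp_force: 0.0
```

Call:
{"name": "servo_tool", "arguments": {"series": [[1, [-0.1, 0, 0], [0, 0, 0]], [1, [-0.1, 0, 0], [0, 0, 0]]]}}

```text
t: 11.55
tcp_pos: [0.4874, -0.1059, -0.0213]
tool_rot: [-0.0, -0.296, 0.955, 0.0]
force: [-1.4, -1.9, -0.5]
opening: 0.0002
grasp_force: 0.8
```

Call:
{"name": "servo_tool", "arguments": {"series": [[1, [-0.1, 0, 0], [0, 0, 0]], [1, [-0.1, 0, 0], [0, 0, 0]]]}}

```text
t: 11.75
tcp_pos: [0.4875, -0.1058, -0.0213]
tool_rot: [-0.001, -0.296, 0.955, 0.0]
force: [-4.2, -3.6, 0.7]
opening: 0.0002
grasp_force: 2.7
```

Call:
{"name": "servo_tool", "arguments": {"series": [[1, [-0.1, 0, 0], [0, 0, 0]], [1, [-0.1, 0, 0], [0, 0, 0]]]}}

```text
t: 11.95
tcp_pos: [0.4874, -0.1057, -0.0214]
tool_rot: [-0.002, -0.296, 0.955, -0.0]
force: [-6.6, -6.1, 3.2]
opening: 0.0003
grasp_force: 4.5
```

Call:
{"name": "servo_tool", "arguments": {"series": [[1, [-0.12, 0, 0], [0, 0, 0]], [1, [-0.12, 0.2, 0], [0, 0, 0.025]], [1, [-0.14, 0.4, 0], [0, 0, 0.05]], [1, [-0.16, 0.8, 0], [0, 0, 0.1]], [1, [-0.2, 1.2, 0], [0, 0, 0.15]]]}}

```text
t: 12.45
tcp_pos: [0.4818, -0.0955, -0.0214]
tool_rot: [-0.002, -0.222, 0.975, -0.001]
force: [-7.8, -9.2, 2.8]
opening: 0.0006
grasp_force: 5.4
```

Call:
{"name": "servo_tool", "arguments": {"series": [[1, [-0.06, 0.49, 0], [0, 0, 0.06]], [1, [-0.11, 0.97, 0], [0, 0, 0.12]], [1, [-0.18, 1.45, 0], [0, 0, 0.18]], [1, [-0.28, 1.93, 0], [0, 0, 0.24]], [1, [-0.41, 2.39, 0], [0, 0, 0.3]]]}}

```text
t: 12.95
tcp_pos: [0.4743, -0.0707, -0.0215]
tool_rot: [-0.003, -0.074, 0.997, 0.0]
force: [-9.0, -3.8, 5.9]
opening: 0.0002
grasp_force: 4.6
```

```bash
cat >> h.py <<'E'
def dial():
    "angle of turret numbers band seen: strip of cover window warped upright from wrist"
    im,C=cam("wrist");u=np.array([np.cos(YAW),np.sin(YAW)]);v=np.array([-u[1],u[0]])
    w=np.array([*(AX-.059*u),.054]);pts=[]
    for a,b in((.0085,.0155),(.0085,-.0155),(-.0085,-.0155),(-.0085,.0155)):  # upright from front: top=back, left=+y
        p=w.copy();p[:2]+=a*u+b*v;pts.append(w2px(C,p))
    H=cv2.getPerspectiveTransform(np.float32(pts),np.float32([(0,0),(310,0),(310,170),(0,170)]))
    return im,cv2.warpPerspective(im,H,(310,170)),np.array(pts)
E
python3 - <<'E'
from h import *
im,d,pts=dial();cv2.imwrite("pics/d1.png",d);print(pts.tolist())
g=cv2.cvtColor(d,cv2.COLOR_BGR2GRAY);g=cv2.resize(g,(62,17),interpolation=cv2.INTER_AREA)
for r in g:print("".join(" .:-=+*#%@"[9-int(x)*10//256] for x in r))
o,M=state();print(o["force"])
E
```

```text
[[338.2, 409.3], [263.9, 397.4], [272.1, 363.8], [349.1, 376.6]]
@@@@@@@@@@@@@@@@@@@@@@@@@@@@@%############################%@@@
@@@@@@@@@@@@@@@@@@@@@@@@@@@@@@%############################%%@
@@@@@@@@@@@@@@@@@@@@@@@@@@@@@@%*+++++++++++++++++++++++*#%%%%@
@@@@@@@@@@@@@@@@@@@@@@@@@@@@@@@#+++++++++++++++++++++++#%%%%@@
@@@@@@@@@@@@@@@@@@@@@@@@@@@@@@@%*++++++++++++++++++++*#%%%%%@@
@@@@@@@@@@@@@@@@@@@@@@@%%%%%@@@@#+++++++++++++++++++*#%%%##%@@
@@@@@@@@@@@@@@@@@@@@@@@%%#%%%@@@@*+++++++++++++++++++#%#*+*%%@
@@@@@@@@@@@@@@@@@@@@@@@@%##%%@@@@%+++++++++++++++++++++++++*%@
@@@@@@@@@@@@@@@@@@@@@@@@%##%%%@@@@#+++++++++++++=++++++++++*%@
@@@@@@@@@@@@@@@@@@@@@@@@%###%%%@@@%*+++++++=++++++++++++++++%@
@@@@@@@@@@@@@@@@@@@@@@@@@%##%%%@@@@#+++++++++++++++++***###%%%
@@@@@@@@@@@@@@@@@@@@@@@@@%###%%%@@@%*++++++***###%%%%%%%%%%%%%
@@@@@@@@@@@@@@@@@@@@@@@@@@%##%%%%@@@%###%%%%%%%%%%%%%%%%%%%%%%
@@@@@@@@@@@@@@@@@@@@@@@@@@%##%%%%%%%%%%%%%%%%%%%%%%%%%%%%%%%%%
@@@@@@@@@@@@@@@@@@@@@@@@@@%###%%%%%%%%%%%%%%%%%%%%%%%%%%%%%%%%
@@@@@@@@@@@@@@@@@@@@@@@@@@@%###%%%%%%%%%%%%%%%%%%%%%%%%%%%%%%%
@@@@@@@@@@@@@@@@@@@@@@@@@@@%###%%%%%%%%%%%%%%%%%%%%%%%%%%%%%%%
[-8.21172826 -1.11034607  7.37843272]
```

Call:
{"name": "servo_tool", "arguments": {"series": [[1, [-0.1, 0.49, 0], [0, 0, 0.06]], [1, [-0.16, 0.97, 0], [0, 0, 0.12]], [1, [-0.23, 1.45, 0], [0, 0, 0.18]], [1, [-0.33, 1.93, 0], [0, 0, 0.24]], [1, [-0.46, 2.39, 0], [0, 0, 0.3]]]}}

```text
t: 13.5
tcp_pos: [0.4744, -0.045, -0.0216]
tool_rot: [-0.004, 0.076, 0.997, 0.001]
force: [-9.3, 2.6, 9.0]
opening: 0.0004
grasp_force: 5.0
```

Call:
{"name": "servo_tool", "arguments": {"series": [[1, [-0.14, 0.49, -0.06], [0, 0, 0.06]], [1, [-0.21, 0.97, -0.1], [0, 0, 0.12]], [1, [-0.28, 1.45, -0.1], [0, 0, 0.18]], [1, [-0.38, 1.93, -0.1], [0, 0, 0.24]], [1, [-0.51, 2.39, -0.1], [0, 0, 0.3]]]}}

```text
t: 14.0
tcp_pos: [0.4813, -0.0221, -0.0216]
tool_rot: [-0.006, 0.224, 0.974, -0.0]
force: [-11.3, 2.1, 6.3]
opening: 0.0008
grasp_force: 5.4
```

Call:
{"name": "servo_tool", "arguments": {"series": [[1, [-0.09, 0.49, 0], [0, 0, 0.06]], [1, [-0.14, 0.97, 0], [0, 0, 0.12]], [1, [-0.21, 1.45, 0], [0, 0, 0.18]], [1, [-0.31, 1.93, 0], [0, 0, 0.24]]]}}

```text
t: 14.4
tcp_pos: [0.4923, -0.0046, -0.0215]
tool_rot: [-0.006, 0.34, 0.94, -0.0]
force: [-11.7, 8.0, 6.5]
opening: 0.0001
grasp_force: 7.2
```

Call:
{"name": "servo_tool", "arguments": {"series": [[1, [0.8, 0, 0], [0, 0, 0]], [1, [3, 0, 0], [0, 0, 0]], [1, [4, 0, -4], [0, 0, 0]], [1, [4, 0, -8], [0, 0, 0]], [1, [4, 0, -8], [0, 0, 0]]]}}

```text
t: 14.9
tcp_pos: [0.4731, 0.0186, 0.0659]
tool_rot: [0.006, 0.338, 0.941, 0.002]
force: [0.7, 0.2, 0.2]
opening: 0.0005
grasp_force: 0.0
```

```bash
cat >> h.py <<'E'
def show(d):
    g=cv2.cvtColor(d,cv2.COLOR_BGR2GRAY);g=cv2.equalizeHist(cv2.resize(g,(78,22),interpolation=cv2.INTER_AREA))
    for r in g:print("".join(" .:-=+*#%@"[9-int(x)*10//256] for x in r))
def dial2(n="wrist"):
    im,C=cam(n);u=np.array([np.cos(YAW),np.sin(YAW)]);v=np.array([-u[1],u[0]])
    w=np.array([*(AX-.059*u),.054]);pts=[]
    for a,b in((.0085,.0155),(.0085,-.0155),(-.0085,-.0155),(-.0085,.0155)):
        p=w.copy();p[:2]+=a*u+b*v;pts.append(w2px(C,p))
    H=cv2.getPerspectiveTransform(np.float32(pts),np.float32([(0,0),(310,0),(310,170),(0,170)]))
    return cv2.warpPerspective(im,H,(310,170))
E
python3 - <<'E'
from h import *
d=dial2();cv2.imwrite("pics/d2.png",d);show(d);o,M=state();print(o["tcp_pos"],o["tool_rot"],o["force"])
E
```

```text
:*@@@%%****%%%@@@%==**%***==********==*%%**%%*==**%%%**%@%**===::   :::::    
%%%%**%%%%%%%%%**=:=***==****%%%%%%%%*::=%*==**===*@@@***%%%%@%%*=::::   =====
%*****@@@%***%%%*******===****%%*%%@%*==*%%*******%@@@*=*%%%@@=***@@=   :====:
%%***=*****==*@@%*%%%%**=:=**%@%*%@%*==****%%%@@%%@@@%****=%@@**%%@@*::=*=::::
=***:=*%%====*%******%*===%%%%%***=:::===::==%@%*%%%%%%****%@***%%%%==========
:::  :*@@%%**============*%***%******=:::===::::==:=%%%*==**%******=:=%%%***=:
:====****%%***%*=====*%*****%@@******=**%*::::====*****==%%%%*=***: :=***==*=:
:::=%%%***=:=**=:::=*%%**=*@@@%%@*=:=::== :=**%%%***=****%%%*==*%%%*=**==:===:
==::=***=::::=====:=*==*%**%***%%*====::===::=**=*%%*%%%*=******=*==::===:::==
=**:::  ::=====*%*===***=::=**==***=:===**======***==**=******%%*=  :===::=**=
****=:::  =*****====***==*==*======:===*%*===::==::::::::**===**=::::***==***:
 :==  :==:::===:::=*=*==**===:=====:=*=:=====::==:=*%= :****=====***=*%**==*%*
   :=*: ::  :===:  =**=:====::=**=: ==:  ***=::**=**=::=**=====::=****=:::====
:: :== ::::======:::==: :===::::=::==:   :=*==*%=::::==**===*=::==:::=::=***==
 ====:========:  :::===**%%=:  ==::::    :::==: :==: :::::::: :=: ::  =*====*=
=:      :=::==:   :=====**=:::=:       ::====:::==:     ::::  :: ::: =**======
:            :=:   :==:==::   :   :==::::: :   :  ::   :  ::  :  ::==*==*===::
   ::  :::=*=     ::::=%=::    :: :=:::   ::  ::      :   ::         :: :  :::
:      :=:=*:     ==:::::: :::     :                     :::                ::
     :     :     :=:       :==:                 :   ::: :==:     :   :::::    
                            ::     ::  :       :::   :                  ::    
                                  ::   :::        :=:                    :    
[0.47143691 0.01847455 0.06359393] [0.00420459 0.33783901 0.94119326 0.00154153] [ 0.95439547  0.22753975 -1.03247711]
```

```bash
python3 - <<'E'
from h import *
o,M=state();p0=o["tcp_pos"];q=rim(0,.125,.055);s,r,G=rel(q,YAW);print(s,r)
s,r,G2=rel(rim(.65,.125,.055),YAW+.65,q,G);print(s,r)
E
```

```text
[-1.58, -7.72, 0.83] [0.003, 0.008, -0.634]
[-2.55, -7.56, 0.0] [0.0, 0.0, -0.65]
```

Call:
{"name": "servo_tool", "arguments": {"series": [[1, [-0.3, -1.5, 0.2], [0, 0, -0.13]], [1, [-0.6, -3, 0.4], [0, 0, -0.26]], [1, [-0.9, -4.6, 0.6], [0, 0, -0.38]], [1, [-1.2, -6.1, 0.8], [0, 0, -0.51]], [1, [-1.6, -7.7, 0.8], [0, 0, -0.634]]]}}

```text
t: 15.45
tcp_pos: [0.4296, -0.0516, 0.0505]
tool_rot: [-0.001, 0.025, 1.0, 0.0]
force: [0.9, -0.2, -0.1]
opening: 0.0005
grasp_force: 0.0
```

Call:
{"name": "servo_tool", "arguments": {"series": [[1, [-0.3, -1.5, 0], [0, 0, -0.13]], [1, [-0.7, -3, 0], [0, 0, -0.26]], [1, [-1.2, -4.5, 0], [0, 0, -0.39]], [1, [-1.8, -6, 0], [0, 0, -0.52]], [1, [-2.5, -7.5, 0], [0, 0, -0.65]]]}}

```text
t: 15.95
tcp_pos: [0.4511, -0.128, 0.0507]
tool_rot: [-0.001, -0.295, 0.955, 0.0]
force: [-0.4, 0.3, 0.3]
opening: 0.0006
grasp_force: 0.0
```

Call:
{"name": "servo_tool", "arguments": {"series": [[1, [0, 0, 0], [0, 0, 0]], [1, [0, 0, 0], [0, 0, 0]]]}}

```text
t: 16.15
tcp_pos: [0.451, -0.1273, 0.051]
tool_rot: [-0.001, -0.291, 0.957, 0.001]
force: [0.7, -0.2, 0.4]
opening: 0.0004
grasp_force: 0.0
```

```bash
python3 - <<'E'
from h import *
d=dial2();cv2.imwrite("pics/d3.png",d);show(d);o,M=state();print(o["tcp_pos"],o["tool_rot"],o["force"],o["qpos"][5]);cv2.imwrite("pics/w3.png",cam("wrist")[0])
print(rel(rim(.65,.092,-.02),YAW+.65)[:2])
E
```

```text
++%+:::::::+++++:::++++++::::+++%%+:.:::..:%@%%+..            ................
+:++::::++::+%+:.::++%%%@%:.::++%++::::::.:++++++..            ...............
%+%%+:::+%+::++..:+::+%++::..:::+++::..:::+%+::::%+..            .............
%%%%%%++%@%@%+:..:+++::+::::++:::::..:+::+++::++::%@+.             ...........
+++%%++++%%%%++::.:+++%%+::+%++::+++%%+..:::..++::%@@%:.            ..........
%%%%%%%+:::+%%%++:::++++:.:+%%%@%%%+%@+...:::..::..+%++:..            ........
%%%%++%++%%+:++::::++++%+++%:...+%%%++:...:::+:::.:.:++++:.             ......
%%%%+:+%@@%+::::::.++++%%%%%:..::++++:....:::+:++:::++:.+@@%.             ....
@%++%++++:++@@%++::%%%+++::++::....:::+%%+::+++%@%+:::::++%%%:.            ...
:++++++++++++%++++:+@%+:+::++++::::::::++%+:++:+++.......:%%@@%.             .
:+::+%%++%%%++++%%++%%+:++++::::::++++::::::+++++:::+:::::+%%%%@+.            
::::+%%%%%%+::+%%++++%%+:+%%:::+%+::+:++::::+%+:::+@@%++++++++%@@@..          
++++:::+%++:::+++%+%%+:+:++++.:+++:....:::::++:.:::+%++++++++++%@@@@..        
+++%%%@%+..:%%+::++%@%+%+%%+::+++++++:::::::::::::+:::++:::++:.:+@%%@..       
++%+++%%+%%++:::..:+%++++++:::::+%%+:++++++++::++++::..::......:+%%%@@%..     
++%%+:++++%+++%%+:++%+:+:++%@+..:+:::...:++%+++%++::...:+:::+:.:%%%%%%++...   
:..:+::+++:::.:+++++%+++:++++::..::+%+..::::+++:::++:.:%+..:+::+%%%++::%%:... 
+::++:+++::+%%+++::++::+%++::++::.:::+++++:...::++::::....:++:++:.:+:..:%%%%..
+::+%%%%+:+++%%%%+::::::+:+%:.:+++++:::+%+++:..::+::++..:.:%+:+:..:::.:::++++:
++::++%@%+%++++%%%%++:+++::+:..:++:+%+::++::.::+++:..::..:::..+:::++:::::+%%@@
%%+:+++++%%+++::::++...::+%%:.::..:+%+:++:..:::+++++:::::.::::+::::::+@%%@@%%%
++:::++++++::+++:::::::::+%%::+++:...:+%%%:::::++++++:..::++::+:+%+::%@%%+%%++
[ 0.45087054 -0.12692958  0.05113027] [-6.31110732e-04 -2.91228778e-01  9.56652987e-01  6.79723905e-04] [1.07524621 0.11360431 0.90051661] -2.4899847066808634
([-3.64, -0.38, 7.13], [0.001, -0.001, -0.003])
```

```bash
python3 - <<'E'
from h import *
for n in("scene","top"):
    acc=sum(dial2(n).astype(float) for _ in range(4))/4
    cv2.imwrite(f"pics/e_{n}.png",acc.astype(np.uint8));print(n);show(acc.astype(np.uint8))
E
```

```text
scene
***#####%@@%%%%###########################*****+++++++*****#@@@@@@@@@@@@@@@@@@
*#####%%%%%%%%%#################%%%###*****++++++=+++++++**##@@@@@@@@@@@@@@@@@
####%%%%%%%%%%%############%%%%%%###***++++==============++**#@@@@@@@@@@@@@@@@
######%%%%%%%%###########%%%%%###****+++===--------------==+**#@@@@@@@@@@@@@@@
#######################%%%%###*****+++===-----:::::::::::-==+**#%@@@@@@@@@@@@@
#################%#%%%%%####****++++===----::::::::...:::--=++**##@@@@@@@@@@@@
####%%%########%%%%%%####*****+++====----:::::........:::--==+***##%@@@@@@@@@@
###%%%%%%%%##%%%%%####*****++++====----:::::....  .....::--==++*****##@@@@@@@@
##%%%%%%%%%%%%%####*****+++++===-----:::::...       ....::--===++++***#%@@@@@@
#%%%%%%%%%%%%####*****++++====-----::::.....         ....::----====+++**#@@@@@
%%%%%%%%%%####*****++++=====----:::::......            ....:::-----==++**#@@@@
%%%@@@@%###******++++====-----::::.......                 ...:::::--==++**#%@@
@@@@%####*****+++++====----::::.......                       ...::---==++***#@
@@%###*****+++++====----::::.......                          ..:::-
[... 1685 characters left out ...]
:.             .                      .:::--====+++***#########%%%%%
**++===----:::..      ..:::::::...............:::----==+++++***########%%%%%@@
***+++===----::::::::::::-:::::::::::::::::::-----====++++***####%%%%%%%%%@@@@
#***++++===------------------------------------=====++++***####%%%%%%%%%@@@@@@
##***+++++====================================+++++++****####%%%%@@@@@@@@@@@@@
%####*****++++++++++++++++++++++++++++++++++++++******#####%%%@@@@@@@@@@@@@@@@
@%%%%######**************#**********************#######%%%%%@@@@@@@@@@@@@@@@@@
@@@@@@%%%%%%%%########%%%%%%######################%%%%%%@@@@@@@@@@@@@@@@@@@@@@
@@@@@@@@@@@%%%%%%%%%%%%%%%%%%%%%%%%%%%%%%%%%%%%%%%%%%%@@@@@@@@@@@@@@@@@@@@@@@@
```

Window reads blank between numbers, consistent with ~1.2 rad turned, so a second stroke of about the same size is needed.

Call:
{"name": "servo_tool", "arguments": {"series": [[1, [0, -0.3, 4], [0, 0, 0]], [1, [0, -0.3, 7.1], [0, 0, 0]], [1, [-2, -0.3, 7.1], [0, 0, 0]], [1, [-4, -0.3, 7.1], [0, 0, 0]], [1, [-4, -0.3, 7.1], [0, 0, 0]]]}}

```text
t: 17.15
tcp_pos: [0.4872, -0.107, -0.0195]
tool_rot: [-0.0, -0.293, 0.956, 0.0]
force: [0.7, -0.3, 0.7]
opening: 0.0002
grasp_force: 0.0
```

Call:
{"name": "servo_tool", "arguments": {"series": [[1, [-0.15, 0, 0], [0, 0, 0]], [1, [-0.3, 0, 0], [0, 0, 0]], [1, [-0.4, 0, 0], [0, 0, 0]], [1, [-0.4, 0, 0], [0, 0, 0]]]}}

```text
t: 17.55
tcp_pos: [0.4879, -0.1062, -0.019]
tool_rot: [-0.002, -0.293, 0.956, 0.0]
force: [-4.8, -3.5, 2.1]
opening: 0.0002
grasp_force: 3.0
```

Call:
{"name": "servo_tool", "arguments": {"series": [[1, [-0.22, 0, 0], [0, 0, 0]], [1, [-0.22, 0.4, 0], [0, 0, 0.05]], [1, [-0.26, 0.8, 0], [0, 0, 0.1]], [1, [-0.31, 1.2, 0], [0, 0, 0.15]], [1, [-0.38, 1.61, 0], [0, 0, 0.2]]]}}

```text
t: 18.05
tcp_pos: [0.4797, -0.0908, -0.0191]
tool_rot: [-0.004, -0.195, 0.981, 0.0]
force: [-10.9, -3.9, 8.4]
opening: 0.0006
grasp_force: 5.6
```

Call:
{"name": "servo_tool", "arguments": {"series": [[1, [-0.06, 0.49, 0], [0, 0, 0.06]], [1, [-0.13, 0.97, 0], [0, 0, 0.12]], [1, [-0.2, 1.45, -0.05], [0, 0, 0.18]], [1, [-0.3, 1.93, -0.05], [0, 0, 0.24]], [1, [-0.43, 2.39, -0.05], [0, 0, 0.3]]]}}

```text
t: 18.55
tcp_pos: [0.4738, -0.0671, -0.0191]
tool_rot: [-0.004, -0.046, 0.999, -0.0]
force: [-10.3, -4.2, 7.4]
opening: 0.0006
grasp_force: 5.5
```

Call:
{"name": "servo_tool", "arguments": {"series": [[1, [-0.08, 0.49, -0.03], [0, 0, 0.06]], [1, [-0.14, 0.97, -0.05], [0, 0, 0.12]], [1, [-0.21, 1.45, -0.05], [0, 0, 0.18]], [1, [-0.31, 1.93, -0.05], [0, 0, 0.24]], [1, [-0.44, 2.39, -0.05], [0, 0, 0.3]]]}}

```text
t: 19.05
tcp_pos: [0.475, -0.0414, -0.0191]
tool_rot: [-0.005, 0.104, 0.995, 0.0]
force: [-10.3, 1.3, 6.0]
opening: 0.0006
grasp_force: 5.4
```

Call:
{"name": "servo_tool", "arguments": {"series": [[1, [-0.1, 0.49, -0.03], [0, 0, 0.06]], [1, [-0.16, 0.97, -0.05], [0, 0, 0.12]], [1, [-0.23, 1.45, -0.05], [0, 0, 0.18]], [1, [-0.33, 1.93, -0.05], [0, 0, 0.24]], [1, [-0.46, 2.39, -0.05], [0, 0, 0.3]]]}}

```text
t: 19.55
tcp_pos: [0.4831, -0.0184, -0.019]
tool_rot: [-0.006, 0.252, 0.968, -0.001]
force: [-14.6, 2.6, 8.6]
opening: 0.0003
grasp_force: 6.4
```

Call:
{"name": "servo_tool", "arguments": {"series": [[1, [0.8, 0, 0], [0, 0, 0]], [1, [3, 0, 0], [0, 0, 0]], [1, [4.5, 0, -4], [0, 0, 0]], [1, [4.5, 0, -9], [0, 0, 0]], [1, [4.5, 0, -14], [0, 0, 0]]]}}

```text
t: 20.05
tcp_pos: [0.4499, 0.0023, 0.1238]
tool_rot: [0.0, 0.25, 0.968, 0.0]
force: [1.6, 0.2, 0.2]
opening: 0.0005
grasp_force: 0.0
```

```bash
python3 - <<'E'
from h import *
o,M=state();print(o["tcp_pos"],o["force"],rel([.445,-.055,.21],YAW)[:2])
E
```

```text
[0.44985762 0.00229838 0.12383102] [1.55378276 0.23630901 0.21437641] ([-2.35, -5.25, -8.62], [0.0, 0.0, -0.45])
```

Call:
{"name": "servo_tool", "arguments": {"series": [[1, [-0.5, -1.2, -2], [0, 0, -0.1]], [1, [-1, -2.4, -4], [0, 0, -0.2]], [1, [-1.6, -3.6, -6], [0, 0, -0.3]], [1, [-2.3, -5.2, -8.6], [0, 0, -0.45]], [1, [-2.3, -5.2, -8.6], [0, 0, -0.45]]]}}

```text
t: 20.55
tcp_pos: [0.4487, -0.0565, 0.2131]
tool_rot: [0.005, 0.028, 1.0, -0.001]
force: [-0.4, -0.2, 0.2]
opening: 0.0006
grasp_force: 0.0
```

```bash
python3 - <<'E'
from h import *
d=dial2();cv2.imwrite("pics/d4.png",d);show(d);im,C=cam("wrist");cv2.imwrite("pics/w4.png",im);np.savez("w4.npz",K=C[0],R=C[1],c=C[2]);print(state()[0]["tcp_pos"])
E
```

```text
@@@@@@@@@@@@@@@@@@@@@@@@@@@@@@@@@@@@@@@@@@@@@@@@@@@@@@@@@@@@@@@@@@@@@@@@@@@@@@
%%##********************###############################################%%@@@@@
#*++====================+++++++++++++++++++++++++*+++++++++++++++++++++**#%@@@
+==-----:::-----------===++======-------========+++=====---------------==+*#%@
==-:.          --==++***######**++==---==+++***#####**+==---:::::::::::--=+*#%
=-:.           -=+**#%%%%%%%%%%%#**==--=+**##%%%%%%%%%#**+==--.........::=+*#%
=:   .....    .=+*#%%@@%%###%%%%@%#++==+*%%%%%##%%%%%%%%#**==-.......:::.-+*#%
-.          :-=+*#%%%#**+===+**#%%#*****#%%##*++++++**#%%#*+=-:.:.. ..:..-+*#%
-           .--+*##%#*+=--::==**%%%#***#%%#**==-----=+*#%%*+=-:..........-+*#%
-        .    :=+****+=-:   -=+*%%%%#***##*+==:. .:-=+*#%%#+=-:....::....-+*#%
=.             --====--:.   -+*#%@%#*++=====--.. .-=+*#%%%*+=-:.::.... ..=+*#%
=.             ...........-=+*#%%%#*+=----:..... -=+*#%%%#*+=-.......  ..=+*#%
=. ..         ....     .--=+*#%%%#*+=-         :-=+*#%%%#*+=--.. ....  ..=+*#%
=:                     -=+*#%%@%**+=-.        .-=+*#%%%#*+=-.. ..:::..   -+*#%
=.                  .-=+*#%%%%%#*==-        :-=+*##%%#**==-..  ..........-+*#%
=                 :-=+**#%%%%#*+=--.      :-=+**#%%%#*==-::... ...   ....-+*#%
=              ..-==+*#%%@%#*+==-..      -==**#%%%#*+=--:.. ......   ... -+*#%
=.             -==+*#%%%%%**+=--.      -==**#%%%#*+=-- ....::::..  ....  -=*#%
=.           .-=+**%%@@%%#**+++========++*#%%%%%**++=======---:.   ....  -=**%
=:           -=+*#%@@@@%%%%%######******#%%@@@@%%%########*+=--.     ...:=+*#%
+=--        .==**%%@@@@@@@@@@@%%@%#****#%%@@@@@@@%%%%%@@%%#*+=--:..   .-=+*#%@
#**++++++++++***%%%@@@@@@@@@@@@@@@%####%%@@@@@@@@@@@@@@@@@%#***+++++++++**#%@@
[ 0.44641308 -0.05468743  0.20921205]
```

The window reads 22, upright and centred. Opening the gripper and moving above the blue vial.

Call:
{"name": "servo_tool", "arguments": {"series": [[-1, [0.4, 4.6, 1.2], [0, 0, 0]], [-1, [0.8, 9.2, 2.4], [0, 0, 0]], [-1, [1.2, 13.8, 3.6], [0, 0, 0]], [-1, [1.6, 18.4, 4.8], [0, 0, 0]], [-1, [1.9, 22.9, 6], [0, 0, 0]]]}}

```text
t: 21.15
tcp_pos: [0.4379, 0.1774, 0.1464]
tool_rot: [-0.001, 0.029, 1.0, -0.0]
force: [0.8, 0.5, -0.6]
opening: 0.0385
grasp_force: 0.0
```

Call:
{"name": "servo_tool", "arguments": {"series": [[-1, [0, 0, 0], [0, 0, 0]], [-1, [0, 0, 0], [0, 0, 0]], [-1, [0, 0, 0], [0, 0, 0]]]}}

```text
t: 21.45
tcp_pos: [0.4391, 0.1747, 0.1478]
tool_rot: [-0.001, 0.028, 1.0, -0.0]
force: [0.1, -0.1, -0.2]
opening: 0.0627
grasp_force: 0.0
```

```bash
python3 - <<'E'
from h import *
from scipy.optimize import least_squares
P=np.array([(.4874,-.1057),(.4818,-.0955),(.4743,-.0707),(.4744,-.045),(.4813,-.0221),(.4923,-.0046),(.4797,-.0908),(.4738,-.0671),(.475,-.0414),(.4831,-.0184)])
r=least_squares(lambda t:np.hypot(*(P-t[:2]).T)-t[2],[*AX,.086]);print("fit",r.x,r.fun.round(4))
r=least_squares(lambda t:np.hypot(*(P-t[:2]).T)-.0858,[*AX]);print("fixedR",r.x)
# red marks + window in w4
d=np.load("w4.npz");W4=(d["K"],d["R"],d["c"]);im=cv2.imread("pics/w4.png").astype(int)
m=((im[...,2]-im[...,1]>50)&(im[...,2]-im[...,0]>50)).astype(np.uint8);m[:,380:]=0
n,_,st,ce=cv2.connectedComponentsWithStats(m)
for i in range(1,n):print("red",st[i,4],ce[i],px2w(W4,ce[i],.054))
im,C=cam("wrist");cv2.imwrite("pics/w5.png",im);o,M=state();print(o["tcp_pos"],o["tool_rot"],o["opening"])
i=im.astype(int);m=((i[...,0]-i[...,2]>50)&(i[...,0]>80)).astype(np.uint8);n,_,st,ce=cv2.connectedComponentsWithStats(m)
for k in range(1,n):
    if st[k,4]>30:print("blue",st[k],ce[k],px2w(C,ce[k],.05))
E
```

```text
fit [ 0.55955327 -0.05838309  0.08620458] [ 0.0001 -0.     -0.0001 -0.      0.0001 -0.0001 -0.     -0.      0.
  0.0001]
fixedR [ 0.55911576 -0.05836755]
red 6 [264.66666667 229.83333333] [ 0.4991 -0.0727  0.054 ]
red 6 [300.33333333 230.16666667] [ 0.5016 -0.0354  0.054 ]
red 1 [  1. 299.] [ 0.565  -0.3749  0.054 ]
[0.4395972  0.17436525 0.14825065] [-1.64884103e-04  2.87259387e-02  9.99587284e-01 -2.34495784e-04] 0.06643992997848928
```

```bash
python3 - <<'E'
from h import *
im,C=cam("wrist");cv2.imwrite("pics/w5.png",im);o,M=state();print(o["tcp_pos"],w2px(C,[.4408,.1745,.05]))
h=cv2.cvtColor(im,cv2.COLOR_BGR2HSV);m=cv2.inRange(h,(100,110,40),(130,255,255));n,_,st,ce=cv2.connectedComponentsWithStats(m)
for k in range(1,n):
    if st[k,4]>60:print("blue",st[k],ce[k],px2w(C,ce[k],.05),px2w(C,ce[k],.04))
cv2.imwrite("pics/v6.png",np.hstack([cv2.resize(im,(400,300)),cv2.resize(cv2.cvtColor(m,8),(400,300))]))
E
```

```text
[0.43987006 0.1742335  0.14852479] [278.2 199.9]
```

```bash
python3 - <<'E'
from h import *
im=cv2.imread("pics/w5.png");print(im[150:300:10,278].tolist());print(im[200,200:360:10].tolist())
h=cv2.cvtColor(im,cv2.COLOR_BGR2HSV);d=im.astype(int);m=(d[...,0]-d[...,2]>15).astype(np.uint8);n,_,st,ce=cv2.connectedComponentsWithStats(m)
for k in range(1,n):
    if st[k,4]>60:print(st[k],ce[k],im[int(ce[k][1]),int(ce[k][0])])
E
```

```text
[[118, 150, 171], [117, 149, 171], [60, 79, 92], [58, 74, 83], [72, 89, 102], [89, 63, 55], [116, 149, 170], [118, 151, 171], [117, 151, 170], [82, 106, 135], [26, 34, 69], [28, 35, 99], [73, 93, 145], [115, 146, 168], [114, 146, 167]]
[[124, 156, 176], [122, 155, 174], [122, 156, 174], [119, 152, 173], [121, 155, 175], [119, 152, 172], [118, 152, 172], [119, 152, 172], [91, 65, 56], [92, 63, 55], [117, 151, 170], [118, 150, 171], [119, 151, 172], [118, 151, 173], [118, 151, 172], [119, 152, 172]]
[277 191  19  19 285] [286.12280702 200.32280702] [93 65 56]
```

View pics/w5.png

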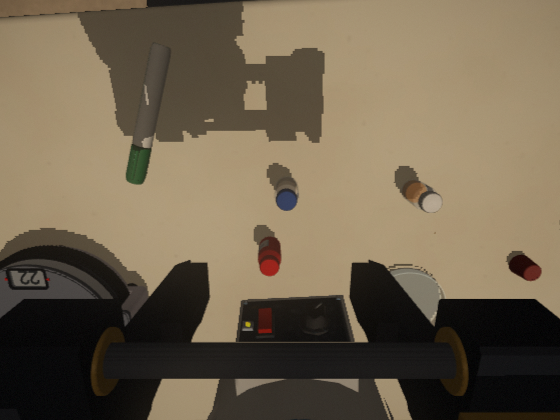

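Cap at (286,200), lying between the open fingers' line; red vial at (269,257) is clear of the path. Computing the grasp descent.

```bash
sed -i 's/^AX=.*/AX=np.array([.5594,-.0584]);YAW=-.062;PORT=np.array([.5953,-.0606])/' h.py; python3 - <<'E'
from h import *
_,C=cam("wrist");o,M=state();p=px2w(C,(286.1,200.3),.05);print(p,px2w(C,(269,262),.05),o["tcp_pos"],o["opening"])
print(rel([p[0],p[1]-.0005,.10],-.057)[:2],o["qpos"][5])
E
```

```text
[0.4419 0.181  0.05  ] [0.4987 0.1627 0.05  ] [0.44008079 0.17417222 0.14873174] 0.07400396049814019
([-0.14, 0.64, 4.87], [0.0, 0.001, -0.001]) -1.1881070911477531
```

```bash
python3 - <<'E'
from h import *
_,C=cam("wrist");print("w5 window",px2w(C,(27.5,280),.054), "exp",AX-.059*np.array([.998,-.062]))
s,S=cam("scene");t,T=cam("top")
for n,im,K in(("scene",s,S),("top",t,T),("s0",cv2.imread("pics/scene0.png"),S),("t0",cv2.imread("pics/top0.png"),T)):
    d=im.astype(int);m=(d[...,0]-d[...,2]>15).astype(np.uint8);c=w2px(K,[.442,.177,.05]);k=np.zeros_like(m);u,v=c.astype(int);k[v-12:v+12,u-12:u+12]=1;m*=k
    n_,_,st,ce=cv2.connectedComponentsWithStats(m)
    for i in range(1,n_):
        if st[i,4]>4:print(n,st[i].tolist(),ce[i],px2w(K,ce[i],.046),c)
for K,nm,uv in((T,"top window",(301.75,229.25)),(T,"hub",(302,207.5))):print(nm,px2w(K,uv,.054))
E
```

```text
w5 window [ 0.5024 -0.0557  0.054 ] exp [ 0.500518 -0.054742]
scene [184, 210, 7, 6, 32] [186.8125 212.25  ] [0.4416 0.1782 0.046 ] [187.1 211.1]
top [207, 242, 16, 19, 190] [214.44736842 250.12105263] [0.4544 0.1751 0.046 ] [213.5 254.6]
s0 [184, 210, 7, 6, 32] [186.6875  212.28125] [0.4414 0.1784 0.046 ] [187.1 211.1]
t0 [210, 252, 6, 5, 26] [212.5 254. ] [0.4443 0.1802 0.046 ] [213.5 254.6]
top window [ 0.5005 -0.0563  0.054 ]
hub [ 0.5594 -0.0594  0.054 ]
```

Call:
{"name": "servo_tool", "arguments": {"series": [[-1, [-0.14, 0.56, 3], [0, 0, 0]], [-1, [-0.14, 0.56, 7], [0, 0, 0]], [-1, [-0.14, 0.56, 11], [0, 0, 0]], [-1, [-0.14, 0.56, 14.5], [0, 0, 0]], [-1, [-0.14, 0.56, 16.6], [0, 0, 0]]]}}

```text
t: 22.25
tcp_pos: [0.4397, 0.1796, -0.02]
tool_rot: [-0.002, 0.029, 1.0, -0.001]
force: [0.1, 0.1, 0.0]
opening: 0.0878
grasp_force: 0.0
```

Call:
{"name": "servo_tool", "arguments": {"series": [[0.4, [0, 0, 0], [0, 0, 0]], [0.4, [0, 0, 0], [0, 0, 0]], [0.4, [0, 0, 0], [0, 0, 0]], [0.4, [0, 0, 0], [0, 0, 0]], [0.4, [0, 0, 0], [0, 0, 0]]]}}

```text
t: 22.75
tcp_pos: [0.4428, 0.1813, -0.0161]
tool_rot: [0.001, 0.028, 1.0, 0.001]
force: [-0.3, 0.1, 0.5]
opening: 0.0504
grasp_force: 0.0
```

```bash
python3 - <<'E'
from h import *
im,C=cam("wrist");o,M=state();print(o["tcp_pos"],o["opening"],o["force"],o["tool_rot"])
d=im.astype(int);m=(d[...,0]-d[...,2]>15).astype(np.uint8);n,_,st,ce=cv2.connectedComponentsWithStats(m)
for k in range(1,n):
    if st[k,4]>60:p=px2w(C,ce[k],.05);print(st[k].tolist(),ce[k],p,"tool",(M.T@(p-o["tcp_pos"])).round(4))
E
```

```text
[ 0.4424663   0.18121418 -0.01632748] 0.04640590156794447 [ 0.23817583 -0.6683683  -0.10112528] [1.09542443e-03 2.78978279e-02 9.99610091e-01 4.22040550e-04]
[256, 295, 42, 35, 1027] [275.87244401 312.33592989] [0.4419 0.1809 0.05  ] tool [ 0.0004 -0.0003 -0.0663]
```

Call:
{"name": "servo_tool", "arguments": {"series": [[1, [0, 0, 0], [0, 0, 0]], [1, [0, 0, 0], [0, 0, 0]], [1, [0, 0, 0], [0, 0, 0]], [1, [0, 0, 0], [0, 0, 0]], [1, [0, 0, 0], [0, 0, 0]]]}}

```text
t: 23.3
tcp_pos: [0.4415, 0.1809, -0.0175]
tool_rot: [-0.0, 0.028, 1.0, -0.0]
force: [0.3, -0.2, 0.5]
opening: 0.0204
grasp_force: 30.0
```

Call:
{"name": "servo_tool", "arguments": {"series": [[1, [0, 0, 0], [0, 0, 0]], [1, [0, 0, 0], [0, 0, 0]], [1, [0, 0, 0], [0, 0, 0]]]}}

```text
t: 23.6
tcp_pos: [0.4415, 0.1808, -0.0175]
tool_rot: [0.0, 0.028, 1.0, -0.0]
force: [-0.4, 0.6, 0.4]
opening: 0.0207
grasp_force: 30.0
```

Call:
{"name": "servo_tool", "arguments": {"series": [[1, [0, 0, -1], [0, 0, 0]], [1, [0, 0, -3], [0, 0, 0]], [1, [0, 0, -6], [0, 0, 0]], [1, [0, 0, -8.5], [0, 0, 0]], [1, [0, 0, -9], [0, 0, 0]]]}}

```text
t: 24.1
tcp_pos: [0.4441, 0.1818, 0.0762]
tool_rot: [0.003, 0.028, 1.0, 0.001]
force: [0.5, -0.6, -1.7]
opening: 0.0206
grasp_force: 30.0
```

```bash
python3 - <<'E'
from h import *
im,C=cam("wrist");o,M=state();print(o["tcp_pos"],o["opening"],o["force"],o["tool_rot"])
d=im.astype(int);m=(d[...,0]-d[...,2]>15).astype(np.uint8);n,_,st,ce=cv2.connectedComponentsWithStats(m)
ztop=o["tcp_pos"][2]+.0675
for k in range(1,n):
    if st[k,4]>60:p=px2w(C,ce[k],ztop);print(st[k].tolist(),ce[k],p,"tool",(M.T@(p-o["tcp_pos"])).round(4))
print(rel([*PORT,.075],YAW)[:2])
E
```

```text
[0.44356017 0.18163661 0.0753298 ] 0.020968741151162394 [ 0.71780334 -0.16355146  0.49202919] [2.50625731e-03 2.78656936e-02 9.99608063e-01 9.70683671e-04]
[257, 297, 44, 38, 1236] [278.37459547 315.75809061] [0.4443 0.1824 0.1428] tool [-0.001   0.0009 -0.0675]
([-16.5, -23.34, 0.07], [0.002, 0.005, 0.006])
```

Vial lifted. Sideways first, keeping clear of the heating mantle, then forward to above the port.

Call:
{"name": "servo_tool", "arguments": {"series": [[1, [-0.3, -4.8, 0], [0, 0, 0]], [1, [-0.6, -9.6, 0], [0, 0, 0]], [1, [-0.9, -14.4, 0], [0, 0, 0]], [1, [-1.1, -19.2, 0], [0, 0, 0]], [1, [-1.4, -24, 0], [0, 0, 0]]]}}

```text
t: 24.65
tcp_pos: [0.4405, -0.061, 0.0711]
tool_rot: [-0.001, 0.028, 1.0, 0.0]
force: [0.9, -0.1, -0.0]
opening: 0.0209
grasp_force: 30.0
```

Call:
{"name": "servo_tool", "arguments": {"series": [[1, [-4, 0, 0], [0, 0, 0]], [1, [-8, 0, 0], [0, 0, 0]], [1, [-12, 0, 0], [0, 0, 0]], [1, [-14.9, 0, 0], [0, 0, 0]], [1, [-14.9, 0, 0], [0, 0, 0]]]}}

```text
t: 25.15
tcp_pos: [0.5936, -0.0683, 0.071]
tool_rot: [0.0, 0.028, 1.0, 0.0]
force: [0.1, 0.2, -0.2]
opening: 0.0205
grasp_force: 30.0
```

Call:
{"name": "servo_tool", "arguments": {"series": [[1, [0, 0, 0], [0, 0, 0]], [1, [0, 0, 0], [0, 0, 0]], [1, [0, 0, 0], [0, 0, 0]], [1, [0, 0, 0], [0, 0, 0]]]}}

```text
t: 25.55
tcp_pos: [0.5898, -0.0677, 0.0724]
tool_rot: [-0.0, 0.028, 1.0, 0.0]
force: [-0.7, 0.4, -0.3]
opening: 0.0211
grasp_force: 30.0
```

```bash
python3 - <<'E'
from h import *
im,C=cam("wrist");o,M=state();print(o["tcp_pos"],o["opening"],o["force"],o["tool_rot"])
d=im.astype(int);m=(d[...,0]-d[...,2]>15).astype(np.uint8);n,_,st,ce=cv2.connectedComponentsWithStats(m)
ztop=o["tcp_pos"][2]+.0675
for k in range(1,n):
    if st[k,4]>60:p=px2w(C,ce[k],ztop);print(st[k].tolist(),ce[k],p,"tool",(M.T@(p-o["tcp_pos"])).round(4))
print(rel([*PORT,.055],YAW)[:2])
E
```

```text
[ 0.59007687 -0.06771838  0.07262442] 0.02048853510443921 [ 0.19544216  0.89844133 -0.65763681] [-4.80173657e-05  2.78430405e-02  9.99612306e-01 -2.72786805e-06]
[257, 288, 44, 47, 1690] [278.42781065 311.13964497] [ 0.5875 -0.0669  0.1401] tool [ 0.0026  0.0007 -0.0675]
[290, 379, 20, 26, 327] [300.4617737  388.78287462] [ 0.6267 -0.0596  0.1401] tool [-0.0361  0.0101 -0.0675]
([-0.48, 0.74, 1.76], [-0.0, -0.0, 0.006])
```

Call:
{"name": "servo_tool", "arguments": {"series": [[1, [-0.48, 0.74, 0], [0, 0, 0.006]], [1, [-0.48, 0.74, 1.5], [0, 0, 0.006]], [1, [-0.48, 0.74, 3], [0, 0, 0.006]], [1, [-0.48, 0.74, 3], [0, 0, 0.006]], [1, [-0.48, 0.74, 3], [0, 0, 0.006]]]}}

```text
t: 26.1
tcp_pos: [0.5947, -0.0606, 0.0408]
tool_rot: [-0.002, 0.031, 1.0, 0.0]
force: [1.0, -0.2, -0.1]
opening: 0.0207
grasp_force: 30.0
```

Call:
{"name": "servo_tool", "arguments": {"series": [[1, [0, 0, 0], [0, 0, 0]], [1, [0, 0, 0], [0, 0, 0]], [1, [0, 0, 0], [0, 0, 0]]]}}

```text
t: 26.4
tcp_pos: [0.5965, -0.0609, 0.0431]
tool_rot: [0.001, 0.031, 1.0, -0.0]
force: [0.2, 0.3, -0.1]
opening: 0.0206
grasp_force: 30.0
```

```bash
python3 - <<'E'
from h import *
o,M=state();print(o["tcp_pos"],o["force"],rel([*PORT,o["tcp_pos"][2]],YAW)[:2])
s,S=cam("scene");print(w2px(S,[*PORT,.054]))
E
```

```text
[ 0.59649873 -0.06089783  0.04307028] [ 0.20977707  0.2833569  -0.0557227 ] ([0.12, 0.02, -0.0], [-0.0, 0.001, 0.0])
[302.9 207.2]
```

Call:
{"name": "servo_tool", "arguments": {"series": [[1, [0.03, 0, 0.4], [0, 0, 0]], [1, [0.03, 0, 0.7], [0, 0, 0]], [1, [0.03, 0, 1], [0, 0, 0]], [1, [0.03, 0, 1], [0, 0, 0]], [1, [0.03, 0, 1], [0, 0, 0]]]}}

```text
t: 26.95
tcp_pos: [0.5956, -0.0607, 0.0322]
tool_rot: [-0.0, 0.031, 1.0, 0.0]
force: [0.2, 0.5, -0.2]
opening: 0.0208
grasp_force: 30.0
```

Call:
{"name": "servo_tool", "arguments": {"series": [[1, [0, 0, 0.15], [0, 0, 0]], [1, [0, 0, 0.3], [0, 0, 0]], [1, [0, 0, 0.45], [0, 0, 0]], [1, [0, 0, 0.45], [0, 0, 0]]]}}

```text
t: 27.35
tcp_pos: [0.5955, -0.0607, 0.0277]
tool_rot: [-0.0, 0.031, 1.0, 0.0]
force: [0.2, -1.3, -0.4]
opening: 0.0205
grasp_force: 30.0
```

Call:
{"name": "servo_tool", "arguments": {"series": [[1, [0, 0, 0.1], [0, 0, 0]], [1, [0, 0, 0.2], [0, 0, 0]], [1, [0, 0, 0.25], [0, 0, 0]], [1, [0, 0, 0.25], [0, 0, 0]]]}}

```text
t: 27.75
tcp_pos: [0.5957, -0.0608, 0.0256]
tool_rot: [-0.0, 0.031, 1.0, -0.0]
force: [-1.2, -0.9, 1.0]
opening: 0.0204
grasp_force: 30.0
```

Call:
{"name": "servo_tool", "arguments": {"series": [[1, [0, 0, 0.05], [0, 0, 0]], [1, [0, 0, 0.1], [0, 0, 0]], [1, [0, 0, 0.1], [0, 0, 0]]]}}

```text
t: 28.05
tcp_pos: [0.5957, -0.0607, 0.0246]
tool_rot: [0.0, 0.031, 1.0, 0.0]
force: [-1.4, -0.1, 1.2]
opening: 0.0205
grasp_force: 30.0
```

Call:
{"name": "servo_tool", "arguments": {"series": [[1, [0, 0, 0.05], [0, 0, 0]], [1, [0, 0, 0.1], [0, 0, 0]], [1, [0, 0, 0.1], [0, 0, 0]]]}}

```text
t: 28.35
tcp_pos: [0.5954, -0.0607, 0.0233]
tool_rot: [-0.0, 0.031, 1.0, -0.0]
force: [-2.0, -0.0, 2.3]
opening: 0.0203
grasp_force: 30.0
```

Call:
{"name": "servo_tool", "arguments": {"series": [[1, [0.05, 0, 0.05], [0, 0, 0]], [1, [0.05, 0, 0.1], [0, 0, 0]], [1, [0.05, 0, 0.15], [0, 0, 0]], [1, [0.05, 0, 0.15], [0, 0, 0]]]}}

```text
t: 28.75
tcp_pos: [0.595, -0.0606, 0.0216]
tool_rot: [-0.0, 0.031, 1.0, 0.0]
force: [-1.0, 0.4, 0.1]
opening: 0.0206
grasp_force: 30.0
```

Call:
{"name": "servo_tool", "arguments": {"series": [[1, [0, 0, 0.05], [0, 0, 0]], [1, [0, 0, 0.1], [0, 0, 0]], [1, [0, 0, 0.1], [0, 0, 0]]]}}

```text
t: 29.05
tcp_pos: [0.5953, -0.0607, 0.0208]
tool_rot: [0.0, 0.031, 1.0, 0.0]
force: [0.3, -0.3, -1.1]
opening: 0.0208
grasp_force: 30.0
```

Call:
{"name": "servo_tool", "arguments": {"series": [[1, [0, 0, 0.05], [0, 0, 0]], [1, [0, 0, 0.1], [0, 0, 0]], [1, [0, 0, 0.1], [0, 0, 0]]]}}

```text
t: 29.35
tcp_pos: [0.5952, -0.0607, 0.0199]
tool_rot: [0.0, 0.031, 1.0, -0.0]
force: [-0.6, 0.1, -1.0]
opening: 0.0203
grasp_force: 30.0
```

Call:
{"name": "servo_tool", "arguments": {"series": [[1, [0, 0, 0.05], [0, 0, 0]], [1, [0, 0, 0.1], [0, 0, 0]], [1, [0, 0, 0.1], [0, 0, 0]]]}}

```text
t: 29.65
tcp_pos: [0.5952, -0.0608, 0.0189]
tool_rot: [0.0, 0.031, 1.0, -0.0]
force: [-0.1, -0.0, -0.3]
opening: 0.0203
grasp_force: 30.0
```

Call:
{"name": "servo_tool", "arguments": {"series": [[1, [0, 0, 0.05], [0, 0, 0]], [1, [0, 0, 0.1], [0, 0, 0]], [1, [0, 0, 0.1], [0, 0, 0]]]}}

```text
t: 29.95
tcp_pos: [0.5954, -0.0608, 0.0185]
tool_rot: [0.0, 0.031, 1.0, -0.0]
force: [-2.4, 0.8, 5.4]
opening: 0.0207
grasp_force: 30.0
```

Call:
{"name": "servo_tool", "arguments": {"series": [[1, [0, 0, 0.05], [0, 0, 0]], [1, [0, 0, 0.05], [0, 0, 0]], [1, [0, 0, 0.05], [0, 0, 0]]]}}

```text
t: 30.25
tcp_pos: [0.5956, -0.0608, 0.0185]
tool_rot: [0.0, 0.031, 1.0, -0.0]
force: [-4.3, -0.1, 7.6]
opening: 0.0206
grasp_force: 30.0
```

Call:
{"name": "servo_tool", "arguments": {"series": [[0.1, [0.05, 0, -0.08], [0, 0, 0]], [0.1, [0.05, 0, -0.08], [0, 0, 0]], [0.1, [0.05, 0, -0.08], [0, 0, 0]], [0.1, [0.05, 0, -0.08], [0, 0, 0]], [0.1, [0.05, 0, -0.08], [0, 0, 0]]]}}

```text
t: 30.75
tcp_pos: [0.5946, -0.0606, 0.0181]
tool_rot: [-0.0, 0.031, 1.0, 0.0]
force: [-0.3, -0.6, 0.2]
opening: 0.0397
grasp_force: 0.0
```

Call:
{"name": "servo_tool", "arguments": {"series": [[0.1, [0, 0, -0.5], [0, 0, 0]], [0.1, [0, 0, -2], [0, 0, 0]], [0.1, [0, 0, -5], [0, 0, 0]], [0.1, [0, 0, -9], [0, 0, 0]], [0.1, [0, 0, -12], [0, 0, 0]]]}}

```text
t: 31.25
tcp_pos: [0.5958, -0.0608, 0.142]
tool_rot: [0.002, 0.031, 1.0, -0.0]
force: [0.5, -0.1, 0.0]
opening: 0.0397
grasp_force: 0.0
```

Call:
{"name": "servo_tool", "arguments": {"series": [[0.1, [3, 0, 0], [0, 0, 0]], [0.1, [6, 0, 0], [0, 0, 0]], [0.1, [6, 0, 0], [0, 0, 0]], [0.1, [6, 0, 0], [0, 0, 0]]]}}

```text
t: 31.65
tcp_pos: [0.5353, -0.057, 0.1397]
tool_rot: [0.001, 0.031, 1.0, -0.0]
force: [1.0, -0.1, 1.0]
opening: 0.0394
grasp_force: 0.0
```

```bash
python3 - <<'E'
from h import *
im,C=cam("wrist");o,M=state();print(o["tcp_pos"],o["opening"],o["force"])
print("pred cap",w2px(C,[*PORT,.086]))
for n,(im,C) in(("wrist",(im,C)),("scene",cam("scene"))):
    d=im.astype(int);m=(d[...,0]-d[...,2]>15).astype(np.uint8);n_,_,st,ce=cv2.connectedComponentsWithStats(m);c=w2px(C,[*PORT,.086]);print(n,c)
    for k in range(1,n_):
        if st[k,4]>10 and np.hypot(*(ce[k]-c))<60:print(st[k].tolist(),ce[k],px2w(C,ce[k],.086))
show(dial2("wrist"))
E
```

```text
[ 0.53585688 -0.05712792  0.13960545] 0.03975150233708259 [ 0.53610776 -0.13533441 -0.56926914]
pred cap [278.1 288.6]
wrist [278.1 288.6]
[268, 278, 22, 21, 365] [278.57260274 288.64657534] [ 0.5953 -0.0602  0.086 ]
scene [303.5 197.3]
[314, 180, 19, 12, 134] [322.81343284 186.14179104] [ 0.6569 -0.0818  0.086 ]
[301, 196, 7, 7, 41] [304.09756098 198.6097561 ] [ 0.5919 -0.0641  0.086 ]
@@@@@@@@@@@@@@@@@@@@@@@@@@@@@@@@@@@@@@@@@@@@@@@@@@@@@@@@@@@@@@@@@@@@@@@@@@@@@@
@%###******#*****#********************************##**###*****#********##%%@@@
#*+++====================++=====================++++==================+++**#%@
+=--....        ..---=++****++=--......-...=++*****++==---.....    ..----=+*#%
+=       ..     -=++**##%%%%%###*++==--=++*##%%%%%%%###*+=-. ...    .---..-+#%
+=.   ...  .   .+*##%%%@@%%%@@@%%%*+=-=+*#%%@@@@%%%@@@%%#*+=-  . ....---..-+#%
+=...... ..   -=+#%%%%##***##%%@@@%#*+++#%%@%%#****##%%@%#*+= .........---=+#%
+= .........  =+*#%@%#*+====++##%@%#*++*#%%%#*+====+*#%%@%#*+=-.  ..------=*#%
=- .......... =+*#%%#*+=-  ..=+#%@%%*+*#%%%#*+=.  .=+*#%@%#*+=-.  ..--.---=*#%
[... 327 characters left out ...]
         .   .=+*#%@%%#*+=-.--. .....=+*%%@%%#++=-.............-=*#@
=-     ..         ... =+*#%%%%#*+==-....  ...=+*#%@@%#*+==.... ...-----...=*#@
=-  .              .=+*##%%%#*++=.    ..  .=+*#%%%%%#*+=-....    ..-......=*#@
=-                =+*##%%%%#*+=.      ...-++##%@%%#*+=-   ..     ..-------=*#@
=-              =+*##%%%%#*+=-    .-. .-++*#%%%%#*+=-.   .--..-. .--------+*#@
=-      .     .=+*#%%@@%%#********+++=++*#%%@@%##********+++=--..---------+*#@
=-            =+#%%@@@@@%%%%%%%%%%%#***#%%@@@@%%%%%%%%%%%%#*+=. .---------+*#@
=-     ..     =*#%%@@@@@@@@@@@@@@@@%#**#%@@@@@@@@@@@@@@@@%%#+=. .--------=+*#@
++=======---. =++*******************++++*******************++=--====++++++*#%@
```

The cap sits where it should for a fully home vial, and the window still shows 22.

```bash
python3 -c "
from bench import manip
print(manip.close_job())"
```

```text
the job is handed in; nothing more can be done
None
```

The job is handed in, though no verdict came back. My last check showed 22 centred in the window and the blue-capped vial released upright and fully home in its nest, and the arm never went near the white-capped vials.

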